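Index an end-quench bar to the fourth notch under the hardness probe

TASK

Load the steel end-quench bar into the indexing fixture: with the index lever brought back to its zero notch, lay the bar in the carriage's V-blocks with its plain end under the probe and its ground flat up, and slide it gently home against the end stop. Then click the thumb lever forward to the fourth notch, one notch at a time, letting it settle in each and never going past the fourth, pressing gently and leaving the other things on the bench where they are.

Things in the scene. Friction and masses are not known exactly. Their poses are not given: they have to be found in the camera images.
- fixture: Indexing fixture, fixed to the bench, its x roughly to the robot's left. Dark steel base plate 190 x 144 x 12 mm; origin at the centre of its underside, z up, x = the index (forward) direction. The bar line runs along x at y = +30 mm, z = 66 mm; the lever swings in the plane y = -55 mm about a pivot at x = 0, z = 54 mm. A cream gear cover 44 x 16 mm, top at z = 60 mm, stands at y = -29 mm.
- probe_tip (a point): Tip of the black hardness probe (16 mm diameter, top 142 mm above the bench) over the bar line, 5 mm above a seated bar, axes as the fixture's, at its x = 47 mm, z = 83.5 mm. It hangs in a fixed bridge: cross-bar 16 mm along x, 68 mm across, 90 to 104 mm above the bench, on two posts 10 mm thick centred 28 mm either side of the bar line.
- carriage: Sliding carriage that carries the bar, axes as the fixture's; origin at the same point as the end stop's. With the lever in the zero notch the origin is at the fixture's x = 50 mm, y = 30 mm, z = 66 mm; each notch moves it 1.6 mm forward. The bar should not be dropped or forced into its V-blocks (over 70 N is too much).
- end_stop: The carriage's end stop: upright steel plate 8 mm thick, 24 mm wide, reaching 6 mm above the bar axis; origin on its face (which looks to -x), where the centre of the bar's plain end seats. Over 35 N on it is too much; about 20 N can already make the carriage jump a notch.
- vblock_mid (a point): Point of the carriage on the bar axis, 55 mm back from the stop face, midway between its two 90 degree V-blocks. These are centred 33 mm to either side of it along x, each 10 mm long, 36 mm wide, tops 4 mm below the bar axis. Between them is open space down to the 26 mm wide carriage bar, whose top is 28 mm below the bar axis.
- index_lever: Thumb lever; origin at its pivot, z along the lever, y the pivot axis. Notches 6 degrees apart: zero notch leans 21 degrees to the fixture's -x, fourth notch 3 degrees to +x; there are seven beyond zero. Forward = to the fixture's +x. It starts in the first to fourth notch and stays in any notch it is left in. A hard stop lies 1 mm of pad travel behind the zero notch. Over 20 N on it is too much.
- lever_pad (a point): Centre of the lever's thumb pad: black cylinder 10 mm diameter, 22 mm long along the fixture's y, 36 mm from the pivot: under 4 mm of travel per notch, 88 to 90 mm above the bench; shaft below it 6.5 x 7 mm. Pushed here it resists with 5 to 10 N as it leaves a notch, less towards the crest half-way between two notches, then snaps by itself into the next one.
- bar: Loose steel end-quench bar, 25 mm diameter, 100 mm long, about 0.39 kg, with a 30 mm diameter, 3 mm thick collar at one end; the other (plain) end is the one tested. Origin on its axis at mid-length; x along the axis towards the plain end; z out of the ground flat (bright strip 6.5 mm wide). It starts lying in the bar rest, flat up. Sliding it in V-blocks takes about 3 to 6 N.
- bar_end (a point): Centre of the bar's plain end face, 50 mm from the bar's origin along its x.
- bar_rest: Grey plastic rest fixed on the bench, 90 x 40 mm, with two V-blocks (14 mm long, centred 31 mm either side of its middle, 36 mm wide, tops 4 mm below the bar axis); origin at the centre of its underside, x along the bar towards its plain end. Bar axis 42 mm above the bench; open between the V-blocks down to 12 mm.
- test_block: Bystander: round steel hardness reference block, 64 mm diameter, 16 mm high; origin at the centre of its underside.
- magnifier: Bystander: black standing magnifier, 38 mm diameter, 64 mm high; origin at the centre of its underside.
- small_case: Bystander: small closed black case, 75 x 120 x 35 mm; origin at the centre of its underside.
Things that resemble listed ones, but are neither listed nor needed, are in the scene too. There is more than one size of the fixture; the one meant has the size given above.

How it is judged:
On the way, in this order (a step that is already met when the one before it is completed fails the run):
1. the bar lies home against the end stop in the carriage, flat up and let go, with the lever in its zero notch (x of lever_pad in the frame of fixture between -0.0144 and -0.0114 m and x of bar_end in the frame of end_stop between -0.0018 and 0.0018 m and y of bar_end in the frame of end_stop between -0.002 and 0.002 m and z of bar_end in the frame of end_stop between -0.002 and 0.002 m and angle between the x axis of bar and the x axis of carriage, either way round below 0.05 rad and distance between bar and carriage below 0.053 m and angle between bar's own z axis and vertical below 0.45 rad and contact force between the fingers and bar below 0.3 N), for 0.2 s.
2. the lever rests in the first notch (x of lever_pad in the frame of fixture between -0.01082 and -0.00782 m and x of bar_end in the frame of end_stop between -0.0018 and 0.0018 m and y of bar_end in the frame of end_stop between -0.002 and 0.002 m and z of bar_end in the frame of end_stop between -0.002 and 0.002 m and angle between the x axis of bar and the x axis of carriage, either way round below 0.05 rad and distance between bar and carriage below 0.053 m and angle between bar's own z axis and vertical below 0.45 rad), for 0.2 s.
3. the lever rests in the second notch (x of lever_pad in the frame of fixture between -0.00713 and -0.00413 m and x of bar_end in the frame of end_stop between -0.0018 and 0.0018 m and y of bar_end in the frame of end_stop between -0.002 and 0.002 m and z of bar_end in the frame of end_stop between -0.002 and 0.002 m and angle between the x axis of bar and the x axis of carriage, either way round below 0.05 rad and distance between bar and carriage below 0.053 m and angle between bar's own z axis and vertical below 0.45 rad), for 0.2 s.
4. the lever rests in the third notch (x of lever_pad in the frame of fixture between -0.00338 and -0.00038 m and x of bar_end in the frame of end_stop between -0.0018 and 0.0018 m and y of bar_end in the frame of end_stop between -0.002 and 0.002 m and z of bar_end in the frame of end_stop between -0.002 and 0.002 m and angle between the x axis of bar and the x axis of carriage, either way round below 0.05 rad and distance between bar and carriage below 0.053 m and angle between bar's own z axis and vertical below 0.45 rad), for 0.2 s.
At the end, for the whole second after the job is handed in: The lever rests in the fourth notch (pad within 1.5 mm of that notch along the travel) and the bar lies in the carriage's V-blocks, plain end at the stop (gap under 1.8 mm, centred within 2 mm, along the carriage within 0.05 rad), ground flat up within 0.45 rad, everything at rest (x of lever_pad in the frame of fixture between 0.00038 and 0.00338 m and x of bar_end in the frame of end_stop between -0.0018 and 0.0018 m and y of bar_end in the frame of end_stop between -0.002 and 0.002 m and z of bar_end in the frame of end_stop between -0.002 and 0.002 m and angle between the x axis of bar and the x axis of carriage, either way round below 0.05 rad and distance between bar and carriage below 0.053 m and angle between bar's own z axis and vertical below 0.45 rad and linear speed of each of bar, carriage below 0.02 m/s); the robot touches nothing.
It fails at once if the lever is pushed past the fourth notch (x of lever_pad in the frame of fixture above 0.00395 m).
It fails at once if more than 20 N on the lever (contact force between any of the fingers, the arm and index_lever above 20 N).
It fails at once if the bar rammed against the end stop with more than 35 N (contact force between bar and end_stop above 35 N).
It fails at once if the bar dropped or forced into the carriage with more than 70 N (contact force between bar and carriage above 70 N).
It fails at once if a bystander is disturbed (moved over 15 mm) (distance of any of test_block, magnifier, small_case from where it was at the start of the episode above 0.015 m).
It also fails if it takes over 72 s, if anything falls off the work surface, if the arm or the gripper's body presses on something with over 40 N, if the wrist force passes 120 N, or if a joint passes its speed limit or range.

ROBOT

A 6-joint arm with a two-finger parallel gripper is mounted at the origin on the work surface. World frame = base frame: x ahead of the robot, y to its left, z up, the work surface at z = 0. Lengths are in m, angles in rad, forces in N, time in s.
With the tool pointing down it reaches from about 0.375 to 0.975 m from the base axis. Payload 3.8 kg.
Tool frame: the origin (TCP) lies at the very end of the fingers, on their centre line; the grasp point (between the pads) lies 19 mm behind it; z points along the fingers, y is the direction in which the jaws open and shut (so a half turn about z gives the same grasp; the last joint's range is limited). The gripper opens to 88 mm and grips with 3 to 60 N. Pads are 18 mm wide; open, the fingers measure 123 mm over their backs; the gripper's body (75 mm by 187 mm) begins 45 mm behind the grasp point.
Start: joints at [-0.037, 0.264, 1.604, -0, 1.274, -0.037], TCP at [0.675, -0, 0.239] pointing down, gripper open.
Joint ranges: [-2.63, 2.63], [-0.94, 2.18], [0.31, 2.57], [-1.31, 4.45], [0, 2.66], [-2.55, 2.55]. Speed limits (rad/s): [2.57, 2.57, 3.14, 3.14, 3.14, 3.14].

INTERFACE

Orientations are given as a 3x3 rotation matrix whose columns are the frame's x, y, z axes.
In Python, from cell import bot, get_image, get_calibration gives the robot as it stands.
- The arm moves only by the shell command python3 -m handwheel 'ROWS' [FORCE]. ROWS is JSON, a list of rows, each a list of 3 entries, a list of its own where there are three numbers: the shift along the tool's x, y, z in mm, then the turn, a rotation vector about the tool's x, y, z in degrees, then the gripper's target within -1 to 1 (shut at 1, half-way at 0, fully open at -1). In form: [[[dx, dy, dz], [ax, ay, az], hand], ...]. A call has 1 to 12 rows; each row is the pose to reach, as a shift and turn from the pose commanded when the call began, along the tool's axes at that moment; what a row does not reach only later rows make up. A row lasts 1/10 s, in which the tool goes at most 50 mm and 8.59 degrees, less where a joint would pass 70% of its speed; a pose out of reach is approached as far as the arm can. A call with a gripper value outside its range is refused whole. The fingers move at their own pace and stop on an object; FORCE is the grip in N (left out, the last holds). Time passes only in rows, so rows that repeat a pose let the fingers close. It gives the time, the measured TCP pose, the force and the opening at its end, in the units of the state.
- bot.get_state(): the state, without advancing time (a new reading comes with each control period).
- get_image(name): name is "scene" or "side" or "wrist"; returns the picture (480x640x3 uint8, red, green, blue); there is no depth.
- get_calibration(name): a dict with "intrinsics" (3x3 intrinsics, pixels), "R" (3x3) and "t" (3): a world point X has camera coordinates R X + t; the wrist camera has in their place "hand_eye" (4x4, takes a point from camera to tool coordinates, whose origin is the TCP and whose axes are the flange's). Camera axes: x right, y down, z forward; pixel columns grow to the right and rows downward; lengths in m; the calibration is good to about 2 mm. A picture is of the moment at which its call begins: read the wrist's pose just before it. get_calibration takes no time and is no camera call.
- bot.close_job(): hands the job in, once; it reports no verdict.
The state is a dict: "time_s": time; "joints": joint angles; "qvel": joint speeds; "effort": joint torques, N m; "tcp_pos": TCP position; "tcp_rot": TCP orientation; "ft_force": force on the tool from outside, world axes, zero at the start; "moment": the same for the moment, N m; "width": finger opening in m.
Only numpy, scipy, OpenCV 4.12 (cv2) and the standard library are available. Lean on these libraries where they do the work, as an engineer would, in place of code of your own. Each camera call takes 0.05 s, during which the arm holds its last target.

## Working session

There is one attempt and no reset: what is moved stays moved. The work goes in short steps, Python scripts to look and compute and a shell command to move; the robot and the scene stay as the last step left them, time stands still between calls to the robot, and variables do not carry over. Pictures are saved under pics/ and viewed, and the job is handed in when it is done.

```bash
ls; mkdir -p pics; python3 - <<'E'
from cell import bot,get_image,get_calibration
import cv2,numpy as np
s=bot.get_state()
for k in s: print(k,np.round(s[k],4).tolist())
for n in ["scene","side","wrist"]:
    cv2.imwrite(f"pics/a_{n}.png",get_image(n)[:,:,::-1]); c=get_calibration(n); print(n,{k:np.round(v,4).tolist() for k,v in c.items()})
E
```

```text
pics
time_s 0.0
joints [-0.0369, 0.2647, 1.6054, -0.0, 1.2737, -0.0369]
qvel [0.0015, -0.0003, 0.0003, -0.0001, 0.0005, -0.0]
effort [-0.001, -50.2114, -35.6872, 0.0726, 0.0292, -0.0002]
tcp_pos [0.6743, -0.0, 0.2374]
tcp_rot [[0.0, 1.0, -0.0022], [1.0, -0.0, 0.0], [0.0, -0.0022, -1.0]]
ft_force [-0.8273, -0.1513, -0.1781]
moment [-0.037, -0.0263, -0.0306]
width 0.0881
scene {'intrinsics': [[510.8211, 0.0, 321.8126], [0.0, 510.8211, 232.839], [0.0, 0.0, 1.0]], 'R': [[-0.6897, 0.7241, -0.0021], [0.4848, 0.4596, -0.7441], [-0.5379, -0.5142, -0.668]], 't': [0.3428, -0.2797, 1.3178]}
side {'intrinsics': [[496.2356, 0.0, 325.9163], [0.0, 496.2356, 250.3162], [0.0, 0.0, 1.0]], 'R': [[-0.8509, -0.5253, 0.0121], [-0.3372, 0.5283, -0.7792], [0.4029, -0.6671, -0.6266]], 't': [0.5634, 0.2207, 1.0313]}
wrist {'intrinsics': [[389.5784, 0.0, 320.97], [0.0, 389.5784, 245.18], [0.0, 0.0, 1.0]], 'hand_eye': [[0.0012, -0.9532, -0.3022, 0.0787], [1.0, 0.0011, 0.0005, -0.0001], [-0.0001, -0.3022, 0.9532, -0.1468], [0.0, 0.0, 0.0, 1.0]]}
```

View pics/a_scene.png

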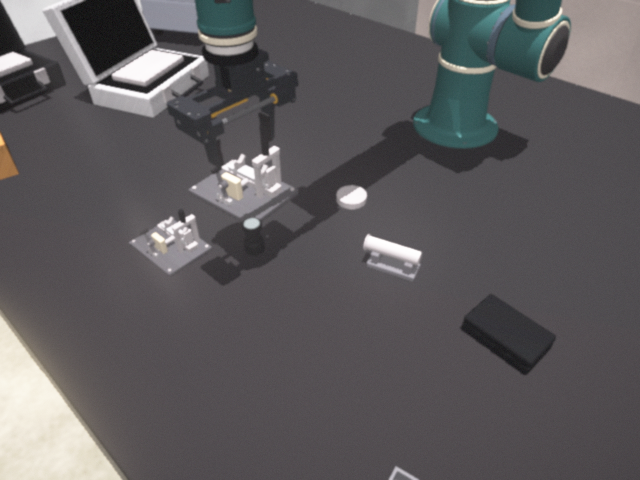

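View pics/a_side.png

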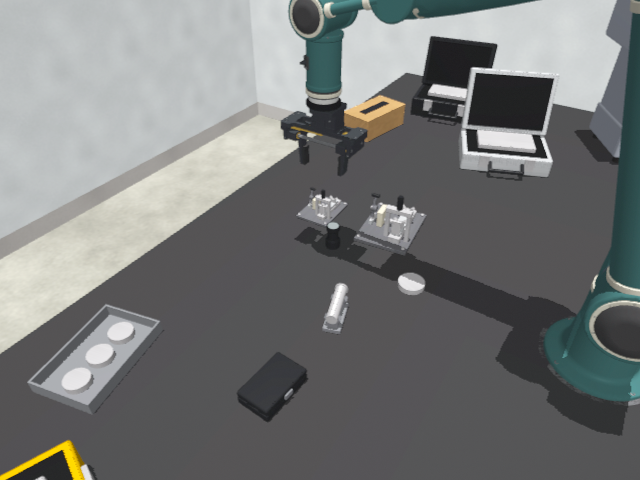

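View pics/a_wrist.png

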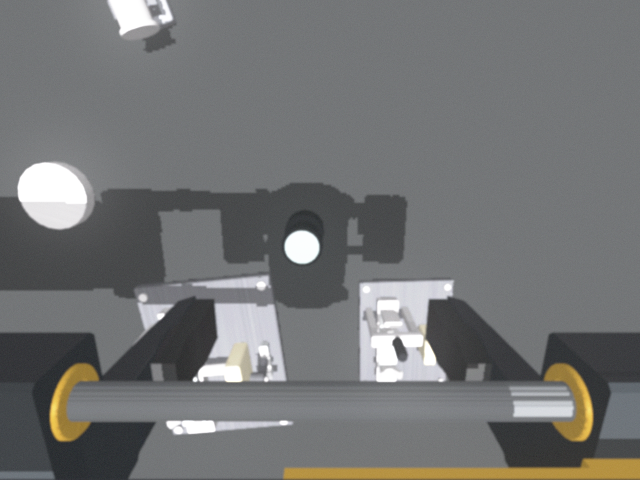

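```bash
python3 - <<'E'
import cv2
a=cv2.imread("pics/a_scene.png")[135:255,120:320]; b=cv2.imread("pics/a_side.png")[180:255,290:440]; c=cv2.imread("pics/a_scene.png")[210:290,340:450]; d=cv2.imread("pics/a_side.png")[270:340,300:400]
cv2.imwrite("pics/b1.png",cv2.resize(a,(800,480),interpolation=cv2.INTER_CUBIC))
cv2.imwrite("pics/b2.png",cv2.resize(b,(800,400),interpolation=cv2.INTER_CUBIC))
import numpy as np
cv2.imwrite("pics/b3.png",np.hstack([cv2.resize(c,(400,300),interpolation=cv2.INTER_CUBIC),cv2.resize(d,(400,300),interpolation=cv2.INTER_CUBIC)]))
E
```

```text
(no output)
```

View pics/b1.png

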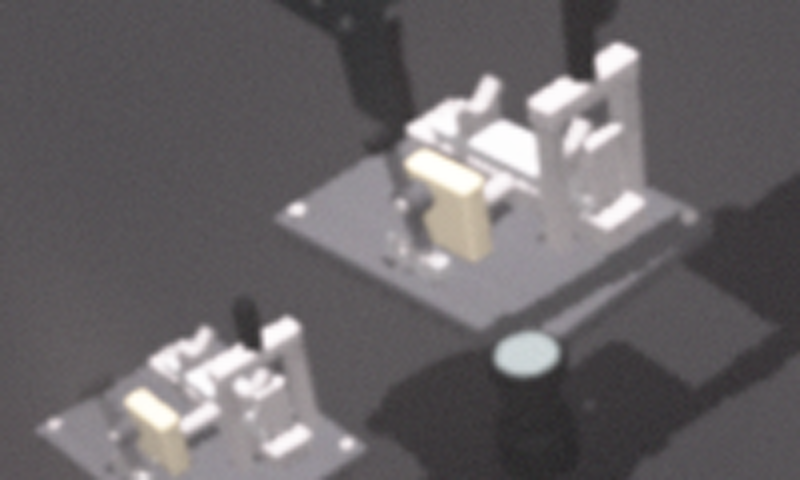

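View pics/b2.png

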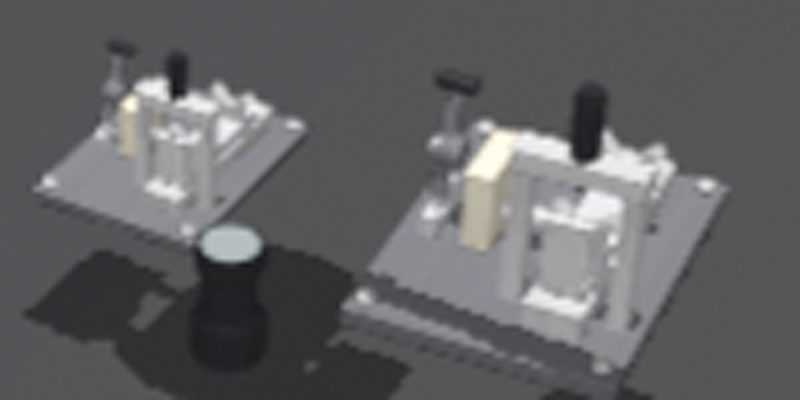

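View pics/b3.png

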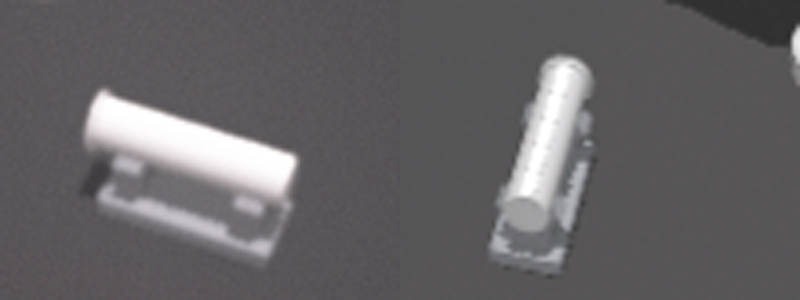

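```bash
cat > h.py <<'E'
from cell import bot,get_image,get_calibration
import cv2,numpy as np
def ray(n,uv,st=None):
    c=get_calibration(n);K=np.array(c["intrinsics"]);d=np.linalg.inv(K)@[uv[0],uv[1],1]
    if n!="wrist":
        R=np.array(c["R"]);t=np.array(c["t"]);return -R.T@t,R.T@d
    H=np.array(c["hand_eye"]);R=np.array(st["tcp_rot"]);p=np.array(st["tcp_pos"])
    return R@H[:3,3]+p,R@(H[:3,:3]@d)
def onz(n,uv,z,st=None):
    o,d=ray(n,uv,st);return o+d*(z-o[2])/d[2]
def proj(X,n,st=None):
    c=get_calibration(n);K=np.array(c["intrinsics"]);X=np.asarray(X,float)
    if n!="wrist": q=np.array(c["R"])@X+np.array(c["t"])
    else:
        H=np.array(c["hand_eye"]);R=np.array(st["tcp_rot"]);p=np.array(st["tcp_pos"])
        q=H[:3,:3].T@(R.T@(X-p)-H[:3,3])
    q=K@q;return q[:2]/q[2]
def snap(n,name):
    st=bot.get_state();im=get_image(n);cv2.imwrite(f"pics/{name}.png",im[:,:,::-1]);np.save(f"pics/{name}.npy",np.array([st],dtype=object),allow_pickle=True);return st,im
def ld(name): return np.load(f"pics/{name}.npy",allow_pickle=True)[0]
E
python3 - <<'E'
from h import *
for p in [(188.7,189.5),(240.7,217.5),(298,190.5)]: print(onz("scene",p,.012).round(4))
for p in [(354.7,236.8),(406,250),(426,215)]: print(onz("side",p,.012).round(4))
print("bar", onz("scene",(340+95*.275,210+120*.2667),.042).round(4),onz("scene",(340+285*.275,210+175*.2667),.042).round(4))
print("bar side", onz("side",(300+165*.25,270+75*.2333),.054).round(4),onz("side",(300+127*.25,270+205*.2333),.042).round(4))
E
```

```text
[ 0.6442 -0.2534  0.012 ]
[ 0.6272 -0.1005  0.012 ]
[ 0.4857 -0.0809  0.012 ]
[ 0.6179 -0.0739  0.012 ]
[ 0.4788 -0.0961  0.012 ]
[ 0.4972 -0.2722  0.012 ]
bar [0.5356 0.1477 0.042 ] [0.5015 0.2386 0.042 ]
bar side [0.527  0.1551 0.054 ] [0.5029 0.2356 0.042 ]
```

```bash
python3 -m handwheel '[[[-40,-30,0],[0,0,0],-1],[[-80,-60,0],[0,0,0],-1],[[-120,-90,0],[0,0,0],-1],[[-150,-114,0],[0,0,0],-1],[[-165,-114,0],[0,0,0],-1],[[-165,-114,0],[0,0,0],-1],[[-165,-114,0],[0,0,0],-1]]' && python3 - <<'E'
from h import *
st,im=snap("wrist","c1"); print(st["tcp_pos"],st["time_s"],np.round(st["tcp_rot"],4).tolist())
E
```

```text
time_s: 0.85
tcp_pos: [0.5617, -0.1646, 0.2387]
tcp_rot: [[0.001, 1.0, 0.0], [1.0, -0.001, 0.001], [0.001, 0.0, -1.0]]
ft_force: [-0.2, 1.0, -1.0]
width: 0.0882
[ 0.56168601 -0.16461454  0.23865438] 0.85 [[0.0006, 1.0, 0.0004], [1.0, -0.0006, 0.0008], [0.0008, 0.0004, -1.0]]
```

View pics/c1.png

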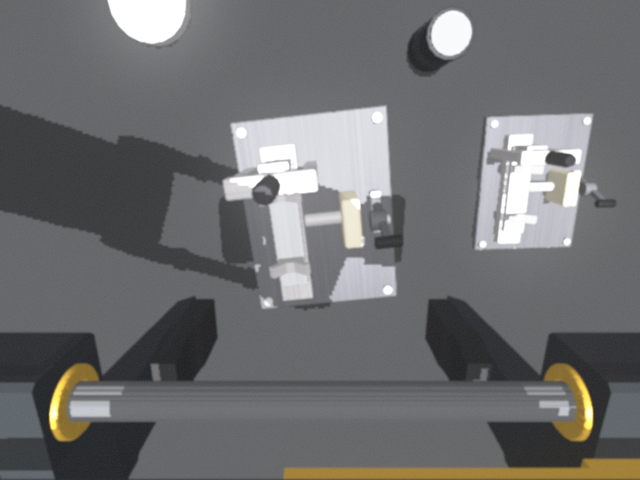

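```bash
python3 - <<'E'
from h import *
a=cv2.imread("pics/c1.png")
cv2.imwrite("pics/c1a.png",cv2.resize(a[95:320,215:415],None,fx=3.5,fy=2.66 if 0 else 2.6,interpolation=cv2.INTER_CUBIC))
g=cv2.cvtColor(a,cv2.COLOR_BGR2GRAY).astype(float)
# print gradients along scanlines
for r in [130,145,200,230,270,285]:
    d=np.diff(cv2.GaussianBlur(g,(3,3),0)[r,215:415]); print(r,[(215+i,int(d[i])) for i in np.argsort(-abs(d))[:10]])
E
```

```text
130 [(np.int64(387), -32), (np.int64(231), 31), (np.int64(386), -30), (np.int64(230), 28), (np.int64(232), 21), (np.int64(388), -20), (np.int64(385), -17), (np.int64(245), -15), (np.int64(229), 14), (np.int64(235), 13)]
145 [(np.int64(387), -32), (np.int64(388), -30), (np.int64(233), 29), (np.int64(234), 27), (np.int64(386), -20), (np.int64(232), 18), (np.int64(235), 15), (np.int64(389), -15), (np.int64(294), -14), (np.int64(293), -10)]
200 [(np.int64(366), -29), (np.int64(272), 28), (np.int64(273), 28), (np.int64(365), -27), (np.int64(370), 24), (np.int64(380), -23), (np.int64(274), 21), (np.int64(371), 21), (np.int64(379), -20), (np.int64(225), 20)]
230 [(np.int64(361), -35), (np.int64(272), 31), (np.int64(360), -29), (np.int64(343), 26), (np.int64(271), 25), (np.int64(304), -25), (np.int64(342), 24), (np.int64(362), -23), (np.int64(273), 22), (np.int64(344), 19)]
270 [(np.int64(254), 34), (np.int64(394), -29), (np.int64(255), 26), (np.int64(395), -25), (np.int64(339), 23), (np.int64(253), 23), (np.int64(310), -22), (np.int64(258), -22), (np.int64(340), 22), (np.int64(309), -20)]
285 [(np.int64(280), 34), (np.int64(311), -32), (np.int64(310), -26), (np.int64(395), -25), (np.int64(279), 25), (np.int64(281), 25), (np.int64(396), -23), (np.int64(312), -21), (np.int64(335), 18), (np.int64(334), 18)]
```

View pics/c1a.png

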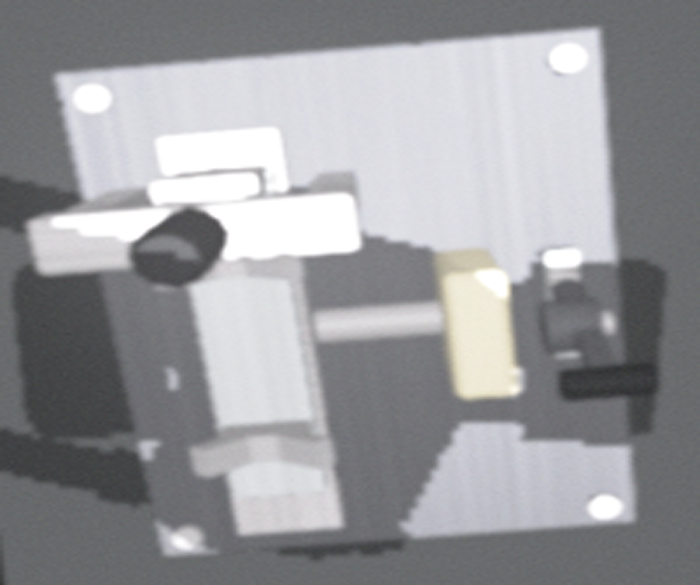

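```bash
cat > fx.py <<'E'
from h import *
def linefit(g,p,q,w=4,n=80):
    p=np.array(p,float);q=np.array(q,float);d=(q-p)/np.linalg.norm(q-p);nn=np.array([-d[1],d[0]])
    pts=[];s=np.arange(-w,w+.01,.25)
    for t in np.linspace(.06,.94,n):
        c=p+t*(q-p);xy=c+s[:,None]*nn
        v=cv2.remap(g,xy[:,0].astype(np.float32)[None],xy[:,1].astype(np.float32)[None],cv2.INTER_LINEAR)[0]
        gr=np.abs(np.gradient(v));
        if gr.max()>2: pts.append(xy[gr.argmax()])
    pts=np.array(pts,np.float32)
    vx,vy,x,y=cv2.fitLine(pts,cv2.DIST_HUBER,0,.3,.01).ravel()
    return np.array([-vy,vx,vy*x-vx*y]),len(pts),np.abs((pts-[x,y])@[-vy,vx]).mean()
def corners(im,C):
    g=cv2.GaussianBlur(cv2.cvtColor(im,cv2.COLOR_RGB2GRAY),(3,3),0).astype(np.float32)
    L=[linefit(g,C[i],C[(i+1)%4]) for i in range(4)]
    for l in L: print("line n,res",l[1],l[2].round(2))
    out=[]
    for i in range(4):
        h=np.cross(L[i-1][0],L[i][0]);out.append(h[:2]/h[2])
    return out
E
python3 - <<'E'
from fx import *
im=cv2.imread("pics/c1.png")[:,:,::-1].copy();st=ld("c1")
C=[(231.3,123.5),(386.4,106.2),(396.4,295.4),(261.6,308.5)]
K=corners(im,C);print(np.round(K,1).tolist())
P=np.array([onz("wrist",k,.012,st) for k in K]);print(P.round(4))
print("sides",[np.linalg.norm(P[i]-P[(i+1)%4]).round(4) for i in range(4)])
c=P.mean(0);ex=(P[0]+P[1]-P[2]-P[3])[:2];ex/=np.linalg.norm(ex);ey=(P[0]+P[3]-P[1]-P[2])[:2];ey/=np.linalg.norm(ey)
print("c",c,"ex",ex,"ey",ey,"ang",np.degrees(np.arctan2(-ex[0],ex[1])),np.degrees(np.arctan2(-ey[1],-ey[0])))
E
```

```text
line n,res 80 0.24
line n,res 72 0.39
line n,res 71 0.58
line n,res 66 0.43
[[230.3000030517578, 122.9000015258789], [385.8999938964844, 105.19999694824219], [395.8999938964844, 295.29998779296875], [261.0, 308.6000061035156]]
[[ 0.4789 -0.0868  0.012 ]
 [ 0.6203 -0.0716  0.012 ]
 [ 0.6404 -0.2591  0.012 ]
 [ 0.4983 -0.2747  0.012 ]]
sides [np.float64(0.1423), np.float64(0.1886), np.float64(0.1429), np.float64(0.1889)]
c [ 0.55947585 -0.17306764  0.012     ] ex [-0.10457115  0.99451741] ey [-0.99414106 -0.10809047] ang 6.002459217605431 6.205251123258689
```

```bash
cat >> h.py <<'E'
FC=np.array([0.5595,-0.1731]);FY=np.radians(6.1)
EX=np.array([-np.sin(FY),np.cos(FY)]);EY=np.array([-np.cos(FY),-np.sin(FY)])
def tofix(P): d=np.asarray(P)[:2]-FC; return np.array([d@EX,d@EY])
def tow(x,y): return FC+x*EX+y*EY
E
python3 - <<'E'
from h import *
st=ld("c1")
f=lambda x,y:(x/3.5+215,y/2.6+95)
print("pad",tofix(onz("wrist",f(608,381),.090,st)), [tofix(onz("wrist",f(*q),.089,st)).round(4).tolist() for q in [(560,383),(656,378)]])
for n,z in [(4,.08995),(3,.08995),(2,.0895),(1,.0888)]: 
  a=np.radians(-21+6*n);print(n,36*np.sin(a),54+36*np.cos(a))
print("cover corners top", [tofix(onz("wrist",f(*q),.060,st)).round(4).tolist() for q in [(443,283),(508,278),(516,393),(460,398)]])
print("probe top", tofix(onz("wrist",f(172,255),.142,st)), "crossbar", [tofix(onz("wrist",f(*q),.104,st)).round(4).tolist() for q in [(358,195),(360,250)]])
print(proj([*tow(47,0)*0+tow(.047,.03),.142],"wrist",st), "px of probe top; pix seen", f(172,255))
print("target",[tow(0.03,-.055),tow(0.05,.03),tow(-.005,.03)])
E
```

```text
pad [-0.00925173 -0.05533948] [[-0.0091, -0.0446], [-0.0098, -0.0664]]
4 1.884094424745978 89.95066325116466
3 -1.884094424745978 89.95066325116466
2 -5.631640741448312 89.55678026142496
1 -9.317485623690747 88.77332974640646
cover corners top [[0.0187, -0.0219], [0.0187, -0.0376], [-0.0207, -0.0367], [-0.021, -0.0226]]
probe top [0.04772601 0.02860265] crossbar [[0.0541, -0.0054], [0.039, -0.0041]]
[262.11789551 194.45008411] px of probe top; pix seen (264.14285714285717, 193.0769230769231)
target [array([ 0.61100066, -0.13742534]), array([ 0.52435666, -0.12657102]), array([ 0.53020118, -0.18125961])]
```

```bash
cat >> h.py <<'E'
def rel(x,y,z):
    "shift in tool axes to fixture x,y (m), world z"
    st=bot.get_state();w=np.array([*tow(x,y),z]);R=np.array(st["tcp_rot"]);d=R.T@(w-np.array(st["tcp_pos"]))*1e3
    yaw=np.degrees(np.arctan2(-R[0,0],R[1,0]));return d.round(1).tolist(),"yaw",round(yaw,2)
def cur():
    st=bot.get_state();p=st["tcp_pos"];print("t",round(st["time_s"],2),"fix",(tofix(p)*1e3).round(2).tolist(),"z",round(p[2]*1e3,2),"F fix",np.round([np.dot(st["ft_force"][:2],EX),np.dot(st["ft_force"][:2],EY),st["ft_force"][2]],1).tolist(),"w",round(st["width"]*1e3,1))
E
python3 - <<'E'
from h import *
cur();print(rel(.02,-.055,.15),rel(.02,-.055,.085))
E
```

```text
t 0.9 fix [8.66, -3.26] z 238.57 F fix [-0.1, -0.3, -0.4] w 88.1
([16.7, 50.2, 88.6], 'yaw', np.float64(0.03)) ([16.6, 50.2, 153.6], 'yaw', np.float64(0.03))
```

```bash
python3 -m handwheel '[[[8,25,30],[0,0,-3],1],[[16.7,50,60],[0,0,-6.1],1],[[16.7,50,90],[0,0,-6.1],1],[[16.7,50,110],[0,0,-6.1],1],[[16.7,50,130],[0,0,-6.1],1],[[16.7,50,145],[0,0,-6.1],1],[[16.7,50,153],[0,0,-6.1],1],[[16.7,50,153],[0,0,-6.1],1],[[16.7,50,153],[0,0,-6.1],1]]' 10 && python3 - <<'E'
from h import *
cur();print(rel(.007,-.055,.085))
st,im=snap("scene","d1");cv2.imwrite("pics/d1s.png",cv2.resize(im[120:240,160:320,::-1],None,fx=5,fy=5))
E
```

```text
time_s: 1.8
tcp_pos: [0.6117, -0.1482, 0.0864]
tcp_rot: [[-0.107, 0.994, 0.001], [0.994, 0.107, -0.0], [-0.0, 0.001, -1.0]]
ft_force: [0.5, -0.6, -0.1]
width: 0.0184
t 1.8 fix [19.24, -54.56] z 86.42 F fix [-0.6, -0.4, -0.1] w 18.4
([-12.2, 0.4, 1.4], 'yaw', np.float64(6.12))
```

View pics/d1s.png

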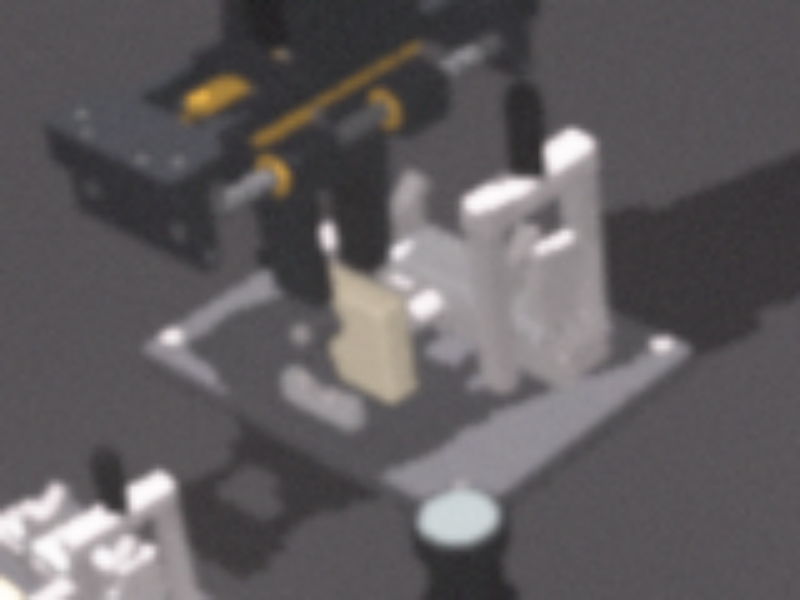

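```bash
python3 -m handwheel '[[[0,0,1],[0,0,0],1],[[0,0,1],[0,0,0],1],[[-4,0,1],[0,0,0],1],[[-8,0,1],[0,0,0],1],[[-11,0,1],[0,0,0],1],[[-13,0,1],[0,0,0],1],[[-13,0,1],[0,0,0],1]]' && python3 -c "from h import *;cur()"
python3 -m handwheel '[[[-0.7,0,0],[0,0,0],1],[[-1.2,0,0],[0,0,0],1],[[-1.2,0,0],[0,0,0],1]]' && python3 -c "from h import *;cur()"
```

```text
time_s: 2.55
tcp_pos: [0.6124, -0.1615, 0.0847]
tcp_rot: [[-0.106, 0.994, -0.0], [0.994, 0.106, 0.0], [0.0, 0.0, -1.0]]
ft_force: [0.1, 0.7, 0.2]
width: 0.0007
t 2.55 fix [5.9, -53.83] z 84.69 F fix [0.7, -0.2, 0.2] w 0.7
time_s: 2.85
tcp_pos: [0.6124, -0.1619, 0.0846]
tcp_rot: [[-0.106, 0.994, -0.0], [0.994, 0.106, 0.001], [0.001, -0.0, -1.0]]
ft_force: [0.0, 2.0, -0.1]
width: 0.0004
t 2.85 fix [5.51, -53.77] z 84.6 F fix [2.0, -0.2, -0.1] w 0.4
```

```bash
for i in 1; do python3 -m handwheel '[[[-0.5,0,0],[0,0,0],1],[[-0.8,0,0],[0,0,0],1],[[-0.8,0,0],[0,0,0],1]]' >/dev/null; python3 -c "from h import *;cur()"; python3 -m handwheel '[[[-0.5,0,0],[0,0,0],1],[[-0.8,0,0],[0,0,0],1],[[-0.8,0,0],[0,0,0],1]]' >/dev/null; python3 -c "from h import *;cur()"; done
```

```text
t 3.15 fix [5.11, -53.79] z 84.61 F fix [5.1, -0.2, 1.7] w 0.5
t 3.45 fix [4.58, -53.76] z 84.52 F fix [4.4, -1.4, -1.9] w 0.5
```

```bash
python3 -m handwheel '[[[-0.4,0,0],[0,0,0],1],[[-0.7,0,0],[0,0,0],1],[[-0.7,0,0],[0,0,0],1]]' >/dev/null; python3 -c "from h import *;cur()"; python3 -m handwheel '[[[-0.3,0,0],[0,0,0],1],[[-0.5,0,0],[0,0,0],1],[[-0.5,0,0],[0,0,0],1]]' >/dev/null; python3 -c "from h import *;cur()"
```

```text
t 3.75 fix [2.19, -53.83] z 84.67 F fix [1.1, -0.7, -0.9] w 0.5
t 4.05 fix [2.14, -53.79] z 84.65 F fix [1.7, -0.1, 1.1] w 0.6
```

```bash
python3 -m handwheel '[[[8,0,0],[0,0,0],1],[[14,0,-20],[0,0,0],0],[[14,0,-65],[0,0,0],-1],[[14,-30,-110],[0,0,0],-1],[[10,-50,-155],[0,0,0],-1],[[10,-50,-155],[0,0,0],-1],[[10,-50,-155],[0,0,0],-1]]' >/dev/null; python3 - <<'E'
from h import *
st,im=snap("wrist","e1");cur();print(st["tcp_rot"])
E
```

```text
t 4.8 fix [12.2, -3.95] z 240.04 F fix [-0.3, 0.4, -0.8] w 50.7
[[-0.10581325  0.99437352  0.00498639]
 [ 0.99438304  0.10582389 -0.00191917]
 [-0.00243605  0.00475531 -0.99998573]]
```

View pics/e1.png

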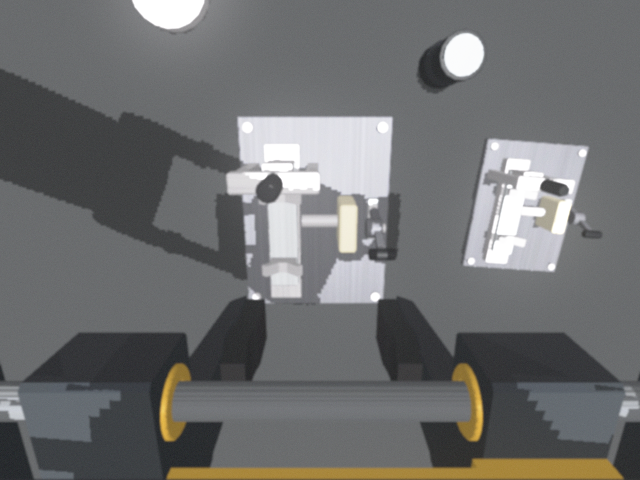

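```bash
python3 - <<'E'
from fx import *
im=cv2.imread("pics/e1.png")[:,:,::-1].copy();st=ld("e1")
C=[(238,117),(391,117),(384,302),(247,302)]
K=corners(im,C);print(np.round(K,1).tolist())
P=np.array([onz("wrist",k,.012,st) for k in K])
print("fix corners",[tofix(p).round(4).tolist() for p in P])
b=im[230:275,350:410].sum(2); ys,xs=np.where(cv2.GaussianBlur(b.astype(np.float32),(3,3),0)[18:30]<110); print(xs.mean()+350,ys.mean()+248)
print("pad",[tofix(onz("wrist",q,.0876,st)).round(4).tolist() for q in [(382.5,253.3)]])
cv2.imwrite("pics/e1a.png",cv2.resize(im[180:300,240:400,::-1],None,fx=5,fy=5,interpolation=cv2.INTER_CUBIC))
E
```

```text
line n,res 80 0.0
line n,res 77 0.45
line n,res 70 1.13
line n,res 67 0.48
[[237.3000030517578, 116.19999694824219], [392.20001220703125, 116.19999694824219], [382.3999938964844, 303.6000061035156], [248.0, 299.0]]
fix corners [[0.0945, 0.071], [0.0946, -0.0712], [-0.0954, -0.0715], [-0.0898, 0.0716]]
nan nan
pad [[-0.0127, -0.0558]]<stdin>:7: RuntimeWarning: Mean of empty slice.
  ret = ret.dtype.type(ret / rcount)
```

View pics/e1a.png

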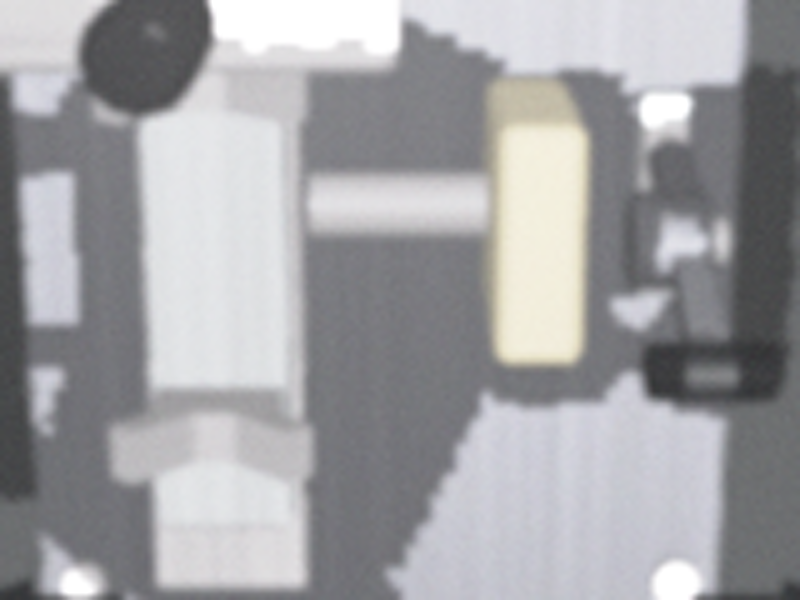

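```bash
python3 - <<'E'
from h import *
st=ld("e1")
print("apex",tofix(onz("wrist",(282.5,267),.0483,st)).round(4),"V ends",[tofix(onz("wrist",(240+x/5,180+y/5),.062,st)).round(4).tolist() for x,y in [(112,425),(312,425)]])
st=bot.get_state();R=np.array(st["tcp_rot"])
# bar viewing pose
w=np.array([0.518,0.20,0.20]);print(R.T@(w-np.array(st["tcp_pos"]))*1e3)
E
```

```text
apex [-0.0396  0.0302] V ends [[-0.0324, 0.0468], [-0.0324, 0.011]]
[363.2260866   -5.69186729  39.76561383]
```

```bash
python3 -m handwheel '[[[45,0,0],[0,0,-2],-1],[[90,0,0],[0,0,-5],-1],[[135,0,5],[0,0,-7],-1],[[180,0,10],[0,0,-9],-1],[[225,-3,20],[0,0,-11],-1],[[270,-4,25],[0,0,-13],-1],[[315,-5,30],[0,0,-13],-1],[[340,-5,40],[0,0,-13],-1],[[345,-5,40],[0,0,-13],-1],[[345,-5,40],[0,0,-13],-1]]' ; python3 - <<'E'
from h import *
st,im=snap("wrist","f1")
E
```

```text
time_s: 5.8
tcp_pos: [0.5191, 0.1824, 0.1973]
tcp_rot: [[-0.329, 0.944, -0.004], [0.944, 0.329, -0.002], [-0.0, -0.004, -1.0]]
ft_force: [0.4, 0.1, 0.2]
width: 0.0879
```

View pics/f1.png

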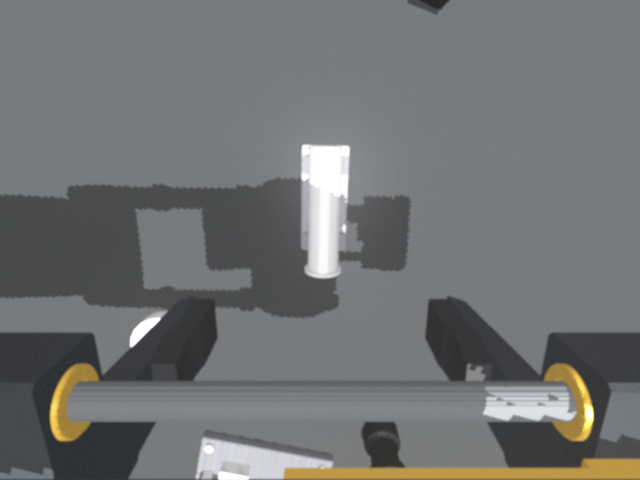

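```bash
python3 - <<'E'
from h import *
im=cv2.imread("pics/f1.png");c=im[130:290,270:380]
c2=cv2.resize(c,None,fx=3.7,fy=3.7,interpolation=cv2.INTER_CUBIC)
g=(255*(np.clip(c2.astype(float)/255,0,1))**2.5).astype(np.uint8)
cv2.imwrite("pics/f1a.png",np.hstack([c2,g])[:600,:800])
E
```

```text
(no output)
```

View pics/f1a.png

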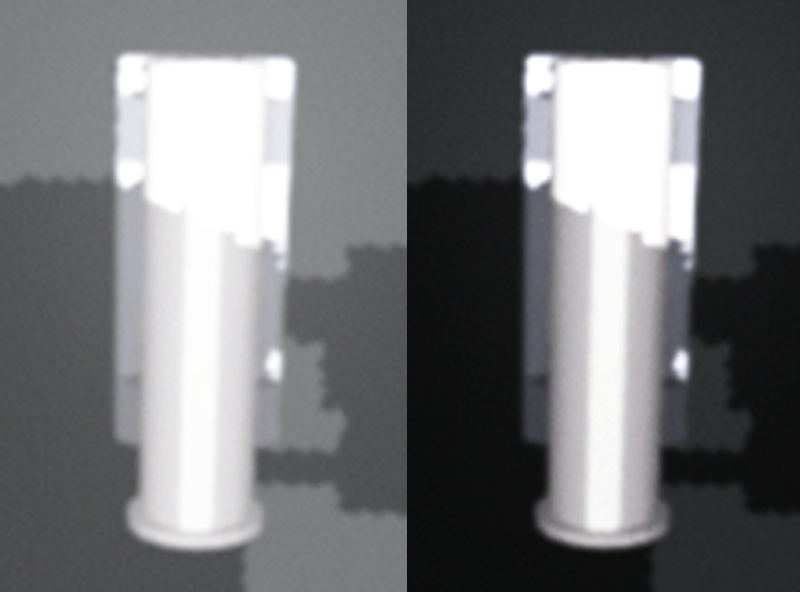

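```bash
python3 - <<'E'
from h import *
st=ld("f1");f=lambda p:(p[0]/3.7+270,p[1]/3.7+130)
Z=.042
L=[onz("wrist",f(p),.046,st) for p in [(147,100),(142,490)]];Rr=[onz("wrist",f(p),.046,st) for p in [(265,100),(257,490)]]
print("widths",[np.linalg.norm(a-b).round(4) for a,b in zip(L,Rr)])
mid=[(a+b)/2 for a,b in zip(L,Rr)]
d=(mid[0]-mid[1])[:2];d/=np.linalg.norm(d);print("yaw from edges",np.degrees(np.arctan2(-d[0],d[1])))
F=[onz("wrist",f(p),.0542,st) for p in [(201,225),(196,528)]];d2=(F[0]-F[1])[:2];d2/=np.linalg.norm(d2);print("yaw flat",np.degrees(np.arctan2(-d2[0],d2[1])))
pe=onz("wrist",f((206,62)),.0542,st);ce=onz("wrist",f((196,532)),.0542,st);print("plain",pe,"collar inner",ce,np.linalg.norm(pe-ce))
print("mids",mid)
# rest
print("rest",[onz("wrist",f(p),.012,st).round(4).tolist() for p in [(117,443),(280,443)]],[onz("wrist",f(p),.038,st).round(4).tolist() for p in [(117,58),(296,60)]])
E
```

```text
widths [np.float64(0.0239), np.float64(0.0253)]
yaw from edges 18.53534018226523
yaw flat 18.509845803565394
plain [0.50156275 0.24128756 0.0542    ] collar inner [0.53245212 0.14764578 0.0542    ] 0.09860495479887942
mids [array([0.50427657, 0.23380366, 0.046     ]), array([0.53097624, 0.15417004, 0.046     ])]
rest [[0.5123, 0.1472, 0.012], [0.5496, 0.1604, 0.012]] [[0.4844, 0.2351, 0.038], [0.5194, 0.2469, 0.038]]
```

```bash
python3 - <<'E'
from h import *
print("block",onz("wrist",(149,0),.016,ld("c1")),"block wr0", onz("wrist",(56,196),.016,ld("a") if 0 else {"tcp_rot":[[0,1,-.0022],[1,0,0],[0,-.0022,-1]],"tcp_pos":[.6743,0,.2374]}), "magn",onz("wrist",(450,35),.064,ld("c1")))
P=np.array([.5189,.1894]);st=bot.get_state();R=np.array(st["tcp_rot"])
for z in [.1,.023]: print(R.T@(np.array([*P,z])-st["tcp_pos"])*1e3)
n=np.array([.9483,.3173]);print("finger ends",P+.061*n,P-.061*n)
E
```

```text
block [0.41919628 0.0103465  0.016     ] block wr0 [0.42102433 0.01075863 0.016     ] magn [ 0.65721922 -0.02464684  0.064     ]
[ 7.69809855  2.02393402 98.04589209]
[  7.73916877   2.25808685 175.04552512]
finger ends [0.5767463 0.2087553] [0.4610537 0.1700447]
```

```bash
python3 -m handwheel '[[[4,1,30],[0,0,0.7],-1],[[7.7,2.1,60],[0,0,0.7],-1],[[7.7,2.1,90],[0,0,0.7],-1],[[7.7,2.2,115],[0,0,0.7],-1],[[7.7,2.2,135],[0,0,0.7],-1],[[7.7,2.2,150],[0,0,0.7],-1],[[7.7,2.2,150],[0,0,0.7],-1],[[7.7,2.2,150],[0,0,0.7],-1]]'; python3 - <<'E'
from h import *
P=np.array([.5189,.1894]);st=bot.get_state();R=np.array(st["tcp_rot"])
print(R.T@(np.array([*P,.023])-st["tcp_pos"])*1e3)
E
```

```text
time_s: 6.65
tcp_pos: [0.5205, 0.1893, 0.05]
tcp_rot: [[-0.315, 0.949, 0.0], [0.949, 0.315, -0.0], [-0.0, 0.0, -1.0]]
ft_force: [0.8, 0.4, 0.9]
width: 0.0881
[ 0.6019626  -1.45441819 27.00816293]
```

```bash
python3 -m handwheel '[[[0.5,-1,10],[0,0,0],-1],[[0.5,-1,20],[0,0,0],-1],[[0.5,-1,26.8],[0,0,0],-1],[[0.5,-1,26.8],[0,0,0],-1],[[0.5,-1,26.8],[0,0,0],-1]]'; python3 - <<'E'
from h import *
P=np.array([.5189,.1894]);st,im=snap("wrist","g1");R=np.array(st["tcp_rot"])
print(R.T@(np.array([*P,.023])-st["tcp_pos"])*1e3)
E
```

```text
time_s: 7.15
tcp_pos: [0.5186, 0.1901, 0.0226]
tcp_rot: [[-0.316, 0.949, -0.001], [0.949, 0.316, -0.0], [0.0, -0.001, -1.0]]
ft_force: [1.2, -0.2, 0.2]
width: 0.088
[-0.79299725  0.09740233 -0.41498046]
```

View pics/g1.png

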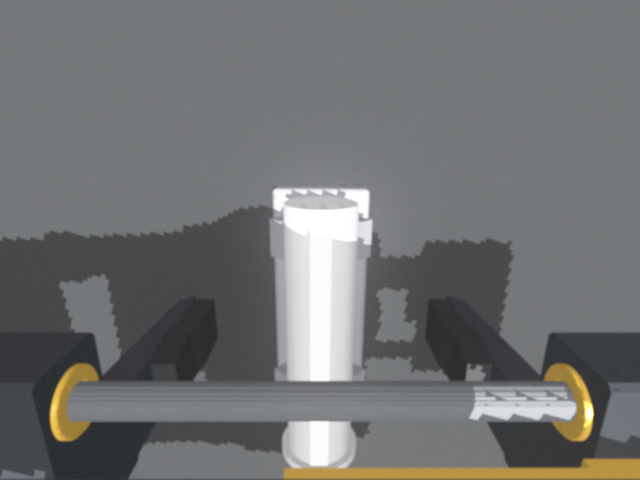

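```bash
python3 - <<'E'
from h import *
st=ld("g1");R=np.array(st["tcp_rot"])
for uv in [(320,207),(320,195)]:
  p=onz("wrist",uv,.0542,st);print((R.T@(p-st["tcp_pos"])*1e3).round(1))
E
python3 -m handwheel '[[[0,0,0],[0,0,0],0],[[0,0,0],[0,0,0],0.4],[[0,0,0],[0,0,0],0.7],[[0,0,0],[0,0,0],1],[[0,0,0],[0,0,0],1],[[0,0,0],[0,0,0],1],[[0,0,0],[0,0,0],1],[[0,0,0],[0,0,0],1],[[0,0,0],[0,0,0],1]]' 30
```

```text
[ 54.2  -0.3 -31.6]
[ 57.9  -0.3 -31.6]
time_s: 8.1
tcp_pos: [0.5181, 0.1898, 0.0228]
tcp_rot: [[-0.316, 0.949, -0.002], [0.949, 0.316, -0.001], [-0.0, -0.002, -1.0]]
ft_force: [-2.2, -0.8, 2.1]
width: 0.0236
```

```bash
python3 -m handwheel '[[[0,0,-5],[0,0,0],1],[[0,0,-15],[0,0,0],1],[[0,0,-40],[0,0,0],1],[[0,0,-80],[0,0,0],1],[[0,0,-120],[0,0,0],1],[[0,0,-150],[0,0,0],1],[[0,0,-150],[0,0,0],1],[[0,0,-150],[0,0,0],1]]'; python3 - <<'E'
from h import *
st,im=snap("wrist","g2")
cur(); print(rel(-.0205,.030,.16),rel(-.0205,.030,.047))
E
```

```text
time_s: 8.9
tcp_pos: [0.5189, 0.1901, 0.1731]
tcp_rot: [[-0.316, 0.949, 0.001], [0.949, 0.316, 0.0], [-0.0, 0.001, -1.0]]
ft_force: [0.3, -0.4, -4.3]
width: 0.0235
t 8.95 fix [365.21, 3.01] z 171.33 F fix [0.2, 0.5, -3.6] w 23.6
([-371.1, -108.5, 11.6], 'yaw', np.float64(18.4)) ([-371.1, -108.3, 124.6], 'yaw', np.float64(18.4))
```

View pics/g2.png

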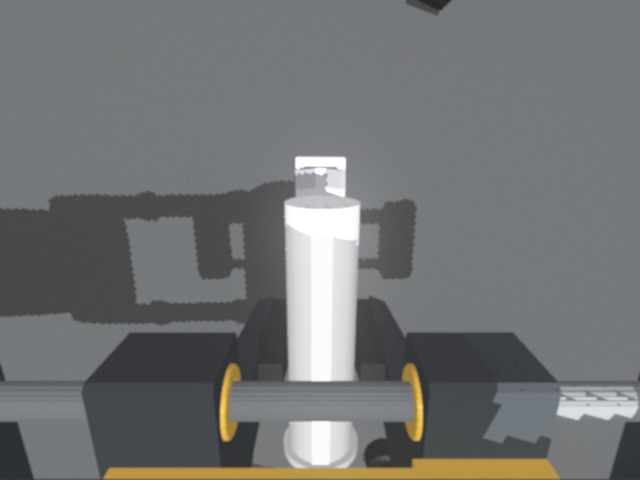

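```bash
python3 -m handwheel '[[[-20,-6,0],[0,0,0],1],[[-60,-18,0],[0,0,2],1],[[-105,-30,0],[0,0,4],1],[[-150,-44,0],[0,0,6],1],[[-195,-57,0],[0,0,8],1],[[-240,-70,0],[0,0,10],1],[[-285,-83,0],[0,0,12.3],1],[[-325,-95,0],[0,0,12.3],1],[[-355,-104,0],[0,0,12.3],1],[[-371,-108.4,0],[0,0,12.3],1],[[-371,-108.4,0],[0,0,12.3],1],[[-371,-108.4,0],[0,0,12.3],1]]'; python3 - <<'E'
from h import *
cur(); print(rel(-.0205,.030,.047))
st,im=snap("wrist","i1")
E
```

```text
time_s: 10.15
tcp_pos: [0.532, -0.1952, 0.1709]
tcp_rot: [[-0.106, 0.994, -0.003], [0.994, 0.106, 0.002], [0.003, -0.003, -1.0]]
ft_force: [-0.6, 0.0, -4.8]
width: 0.0241
t 10.15 fix [-19.03, 29.69] z 170.95 F fix [0.1, 0.6, -4.8] w 24.1
([-1.8, 0.1, 123.9], 'yaw', np.float64(6.06))
```

View pics/i1.png

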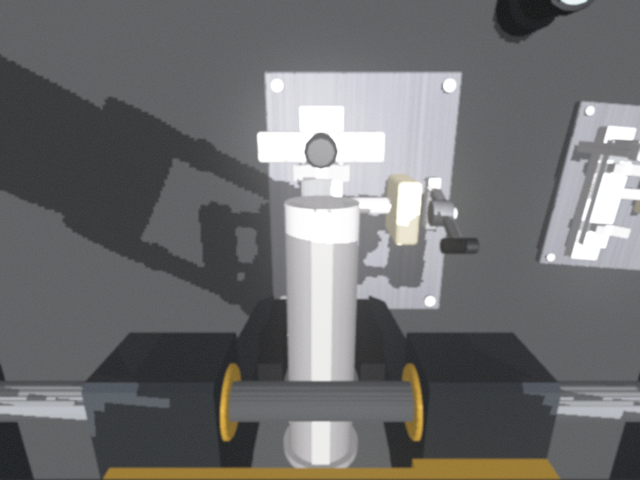

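```bash
python3 -m handwheel '[[[-1.8,0,15],[0,0,0],1],[[-1.8,0,40],[0,0,0],1],[[-1.8,0,65],[0,0,0],1],[[-1.8,0,85],[0,0,0],1],[[-1.8,0,95],[0,0,0],1],[[-1.8,0,95],[0,0,0],1],[[-1.8,0,95],[0,0,0],1]]'; python3 - <<'E'
from h import *
cur(); print(rel(-.0205,.030,.047))
st,im=snap("wrist","i2");st,im=snap("side","i3");cv2.imwrite("pics/i3.png",cv2.resize(im[170:260,340:450,::-1],None,fx=6,fy=6,interpolation=cv2.INTER_CUBIC))
E
```

```text
time_s: 10.9
tcp_pos: [0.5336, -0.1975, 0.0781]
tcp_rot: [[-0.107, 0.994, 0.0], [0.994, 0.107, -0.0], [-0.0, 0.0, -1.0]]
ft_force: [0.9, -0.6, -3.5]
width: 0.0239
t 10.9 fix [-21.56, 28.31] z 78.13 F fix [-0.7, -0.8, -3.5] w 23.9
([1.1, -1.7, 31.1], 'yaw', np.float64(6.15))
```

View pics/i2.png

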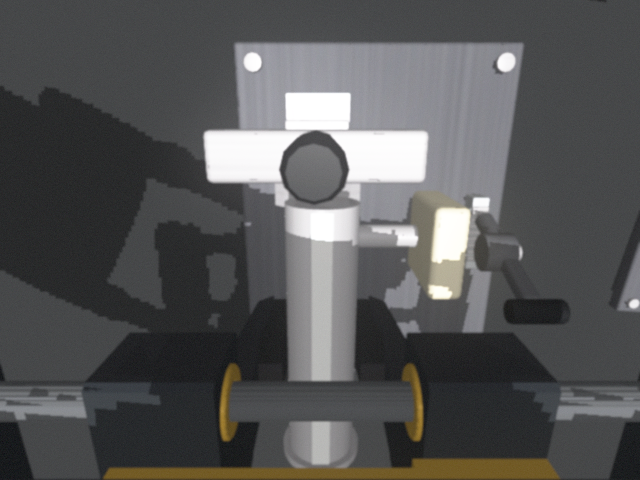

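View pics/i3.png

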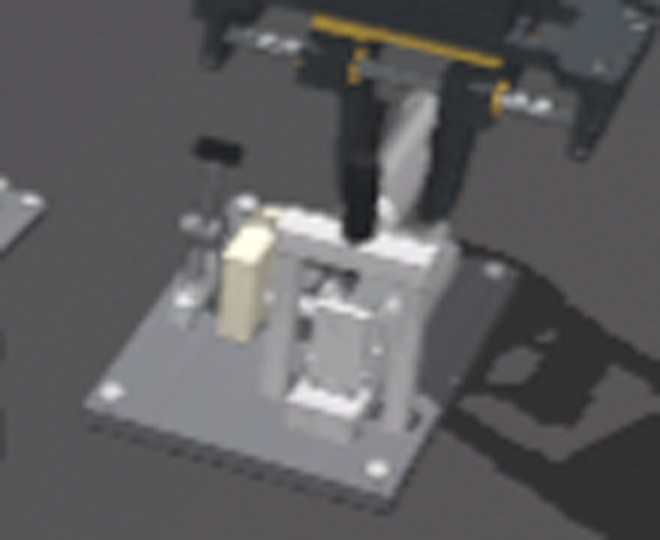

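```bash
python3 -m handwheel '[[[0.5,-1.6,5],[0,0,0],1],[[0.5,-1.6,12],[0,0,0],1],[[0.5,-1.6,20],[0,0,0],1],[[0.5,-1.6,24],[0,0,0],1],[[0.5,-1.6,24],[0,0,0],1],[[0.5,-1.6,24],[0,0,0],1],[[0.5,-1.6,24],[0,0,0],1]]'; python3 - <<'E'
from h import *
cur(); print(rel(-.0205,.030,.047))
E
```

```text
time_s: 11.7
tcp_pos: [0.5319, -0.1977, 0.0541]
tcp_rot: [[-0.106, 0.994, 0.0], [0.994, 0.106, -0.0], [-0.0, 0.0, -1.0]]
ft_force: [0.2, -0.6, -3.2]
width: 0.0236
t 11.7 fix [-21.57, 30.07] z 54.08 F fix [-0.6, -0.1, -3.2] w 23.6
([1.1, 0.1, 7.1], 'yaw', np.float64(6.1))
```

```bash
python3 -m handwheel '[[[0,0,2],[0,0,0],1],[[0,0,3.5],[0,0,0],1],[[0,0,5],[0,0,0],1],[[0,0,5],[0,0,0],1]]' >/dev/null; python3 -c "from h import *;cur()";python3 -m handwheel '[[[0,0,0.6],[0,0,0],1],[[0,0,1.2],[0,0,0],1],[[0,0,1.2],[0,0,0],1]]'  >/dev/null; python3 -c "from h import *;cur()"
```

```text
t 12.1 fix [-21.28, 30.55] z 48.6 F fix [-0.3, -0.0, -3.3] w 23.5
t 12.4 fix [-21.38, 30.37] z 47.64 F fix [0.3, 0.2, -3.9] w 23.8
```

```bash
for k in 1 2; do :; done; python3 -m handwheel '[[[0,0,0.4],[0,0,0],1],[[0,0,0.8],[0,0,0],1],[[0,0,0.8],[0,0,0],1]]'  >/dev/null; python3 -c "from h import *;cur()"; python3 -m handwheel '[[[0,0,0.3],[0,0,0],1],[[0,0,0.6],[0,0,0],1],[[0,0,0.6],[0,0,0],1]]'  >/dev/null; python3 -c "from h import *;cur()"
```

```text
t 12.7 fix [-21.49, 30.12] z 47.11 F fix [-0.2, 0.2, -2.9] w 24.0
t 13.0 fix [-21.56, 29.94] z 46.84 F fix [0.2, 0.4, 1.0] w 23.4
```

```bash
python3 -m handwheel '[[[0,0,0],[0,0,0],0.4],[[0,0,0],[0,0,0],0.3],[[0,0,0],[0,0,0],0.3],[[0,0,0],[0,0,0],0.3]]' 8 ; python3 - <<'E'
from h import *
cur();snap("wrist","j1")
E
```

```text
time_s: 13.4
tcp_pos: [0.5317, -0.1977, 0.0463]
tcp_rot: [[-0.106, 0.994, 0.0], [0.994, 0.106, -0.0], [-0.0, 0.0, -1.0]]
ft_force: [0.5, -0.2, -0.1]
width: 0.0307
t 13.4 fix [-21.47, 30.28] z 46.3 F fix [-0.2, -0.5, -0.1] w 30.7
```

View pics/j1.png

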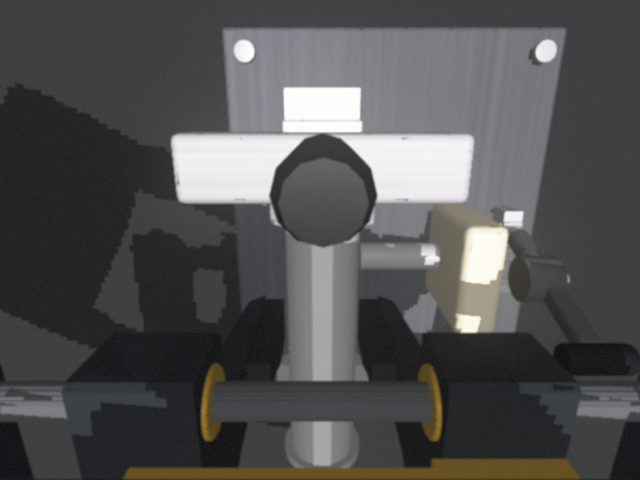

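```bash
python3 -m handwheel '[[[0,0,0],[0,0,0],1],[[0,0,0],[0,0,0],1],[[0,0,0],[0,0,0],1],[[2,0,0],[0,0,0],1],[[4,0,0],[0,0,0],1],[[6,0,0],[0,0,0],1],[[8,0,0],[0,0,0],1],[[8,0,0],[0,0,0],1]]' 12 >/dev/null; python3 -c "from h import *;cur()";python3 -m handwheel '[[[1.5,0,0],[0,0,0],1],[[3,0,0],[0,0,0],1],[[4,0,0],[0,0,0],1],[[5,0,0],[0,0,0],1],[[5,0,0],[0,0,0],1]]' >/dev/null; python3 - <<'E'
from h import *
cur();snap("wrist","j2")
E
```

```text
t 14.25 fix [-13.13, 30.03] z 46.45 F fix [-0.9, -1.2, -0.6] w 23.8
t 14.75 fix [-8.38, 30.09] z 46.48 F fix [-1.3, -2.4, -0.7] w 23.9
```

View pics/j2.png

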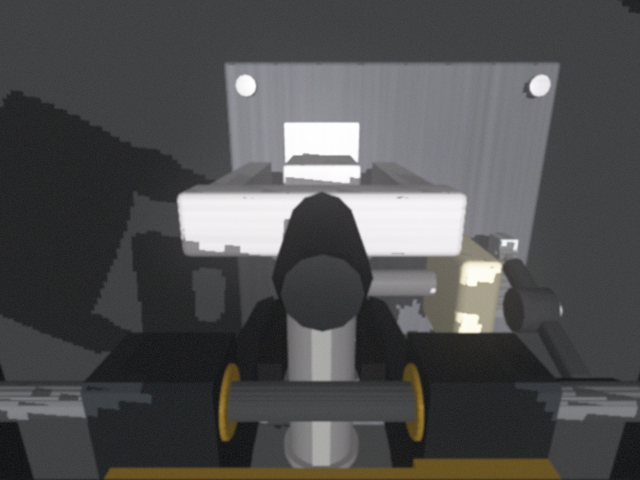

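```bash
python3 -m handwheel '[[[0.7,0,0],[0,0,0],1],[[1.4,0,0],[0,0,0],1],[[2,0,0],[0,0,0],1],[[2,0,0],[0,0,0],1]]' >/dev/null; python3 -c "from h import *;cur()"
python3 -m handwheel '[[[0.5,0,0],[0,0,0],1],[[1,0,0],[0,0,0],1],[[1,0,0],[0,0,0],1]]' >/dev/null; python3 -c "from h import *;cur()"
python3 -m handwheel '[[[0.4,0,0],[0,0,0],1],[[0.8,0,0],[0,0,0],1],[[0.8,0,0],[0,0,0],1]]' >/dev/null; python3 -c "from h import *;cur()"
```

```text
t 15.2 fix [-6.49, 30.11] z 46.45 F fix [-3.1, -3.4, -1.2] w 24.1
t 15.5 fix [-5.5, 30.1] z 46.47 F fix [-2.5, -3.5, 0.2] w 24.2
t 15.8 fix [-4.68, 30.12] z 46.45 F fix [-2.3, -3.2, 0.1] w 24.0
```

```bash
python3 -m handwheel '[[[0.3,0,0],[0,0,0],1],[[0.6,0,0],[0,0,0],1],[[0.6,0,0],[0,0,0],1]]' >/dev/null; python3 -c "from h import *;cur()"
python3 -m handwheel '[[[0.3,0,0],[0,0,0],1],[[0.6,0,0],[0,0,0],1],[[0.6,0,0],[0,0,0],1]]' >/dev/null; python3 -c "from h import *;cur()"
```

```text
t 16.1 fix [-4.07, 30.11] z 46.44 F fix [-3.2, -4.3, 0.5] w 24.0
t 16.4 fix [-3.48, 30.14] z 46.41 F fix [-3.1, -4.6, -0.4] w 24.2
```

```bash
python3 - <<'E'
from h import *
st,im=snap("scene","k1");cv2.imwrite("pics/k1.png",cv2.resize(im[120:230,180:310,::-1],None,fx=6,fy=5.4,interpolation=cv2.INTER_CUBIC))
E
```

```text
(no output)
```

View pics/k1.png

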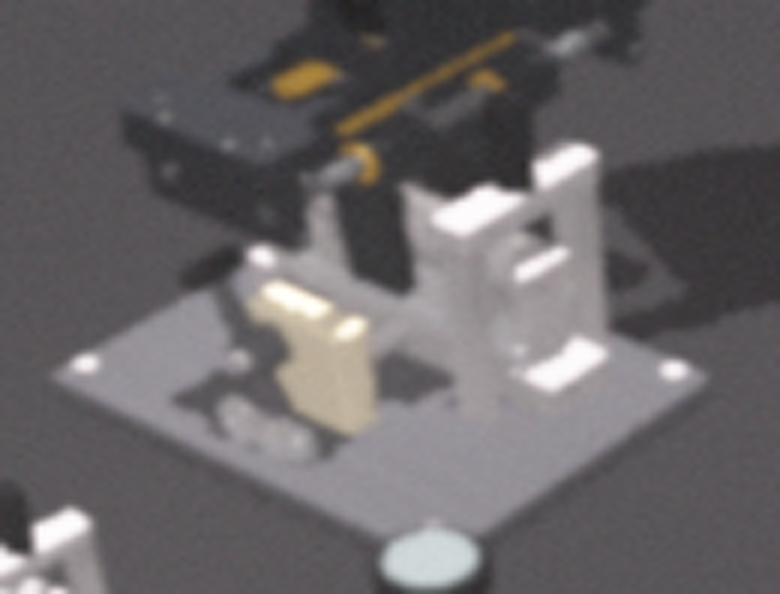

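```bash
python3 -m handwheel '[[[0.3,0,0],[0,0,0],1],[[0.6,0,0],[0,0,0],1],[[0.6,0,0],[0,0,0],1]]' >/dev/null; python3 -c "from h import *;cur()"
python3 -m handwheel '[[[0.3,0,0],[0,0,0],1],[[0.6,0,0],[0,0,0],1],[[0.6,0,0],[0,0,0],1]]' >/dev/null; python3 -c "from h import *;cur()"
```

```text
t 16.75 fix [-3.35, 30.13] z 46.42 F fix [-4.7, -3.6, 0.2] w 23.9
t 17.05 fix [-3.29, 30.12] z 46.45 F fix [-6.4, -4.2, -0.9] w 24.2
```

```bash
python3 -m handwheel '[[[-0.5,0,0],[0,0,0],0.6],[[-0.5,0,0],[0,0,0],0.2],[[-0.5,0,0],[0,0,0],0.1],[[-0.5,0,0],[0,0,0],0.1],[[-0.5,0,0],[0,0,0],0.1],[[-0.5,0,0],[0,0,0],0.1]]' ; python3 - <<'E'
from h import *
cur();snap("wrist","l1")
st,im=snap("side","l2");cv2.imwrite("pics/l2.png",cv2.resize(im[180:260,345:445,::-1],None,fx=7,fy=7,interpolation=cv2.INTER_CUBIC))
E
```

```text
time_s: 17.65
tcp_pos: [0.5291, -0.1786, 0.046]
tcp_rot: [[-0.106, 0.994, -0.001], [0.994, 0.106, 0.001], [0.001, -0.001, -1.0]]
ft_force: [1.1, -0.1, -1.9]
width: 0.0398
t 17.65 fix [-2.29, 30.83] z 45.97 F fix [-0.2, -1.0, -1.9] w 39.8
```

View pics/l1.png

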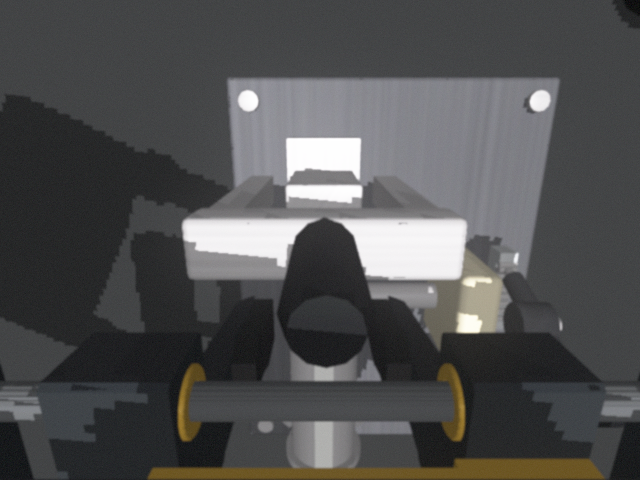

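View pics/l2.png

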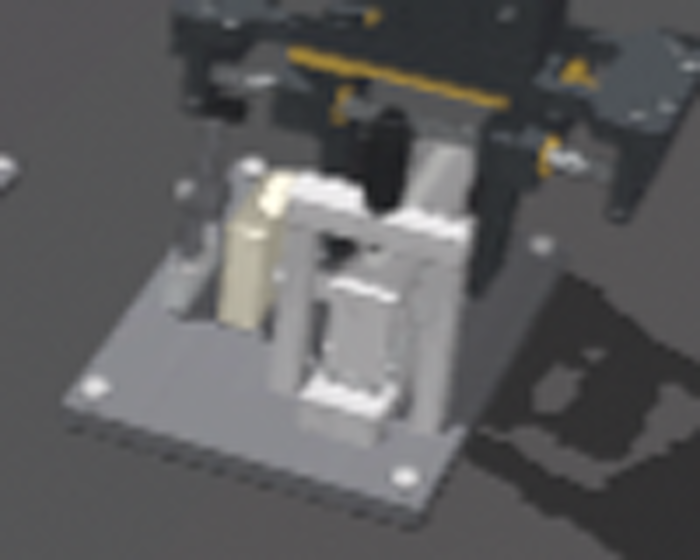

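```bash
python3 -m handwheel '[[[-3,-0.5,0],[0,0,0],0.1],[[-8,-0.5,0],[0,0,0],0.1],[[-10,-0.5,-10],[0,0,0],0.1],[[-10,-0.5,-40],[0,0,0],0.1],[[-10,-0.5,-80],[0,0,0],0.1],[[-25,0,-120],[0,0,0],0.1],[[-30,0,-165],[0,0,0],0.1],[[-30,0,-195],[0,0,0],0.1],[[-30,0,-195],[0,0,0],0.1],[[-30,0,-195],[0,0,0],0.1]]' ; python3 - <<'E'
from h import *
cur();st,im=snap("wrist","m1")
print([ (n,proj([*tow(x,y),z],"wrist",st).round(1).tolist()) for n,x,y,z in [("collar end",-.05,.03,.081),("stopface top",.05,.03,.072),("probe",.047,.03,.142),("pad0",-.0129,-.055,.0876)]])
E
```

```text
time_s: 18.75
tcp_pos: [0.5333, -0.2093, 0.2428]
tcp_rot: [[-0.106, 0.994, 0.002], [0.994, 0.106, -0.001], [-0.001, 0.002, -1.0]]
ft_force: [0.5, 0.2, -0.6]
width: 0.0393
t 18.75 fix [-33.21, 29.93] z 242.8 F fix [0.1, -0.5, -0.6] w 39.3
[('collar end', [320.4, 242.2]), ('stopface top', [320.4, 115.2]), ('probe', [320.5, 118.8]), ('pad0', [428.7, 199.6])]
```

View pics/m1.png

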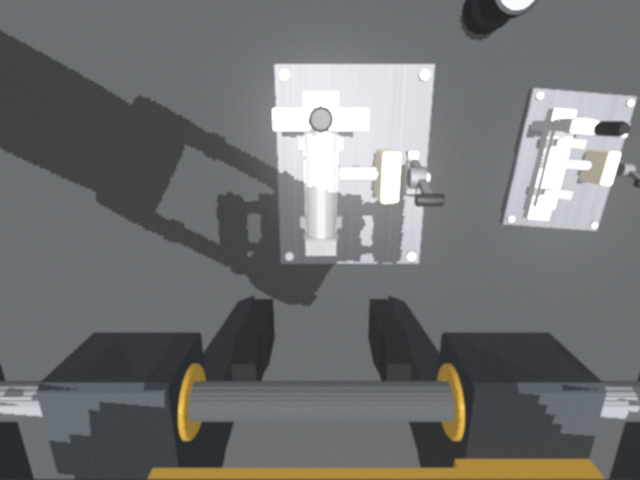

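```bash
python3 - <<'E'
from h import *
im=cv2.imread("pics/m1.png");c=im[90:260,270:450]
c2=cv2.resize(c,None,fx=3.5,fy=3.5,interpolation=cv2.INTER_CUBIC)
g=(255*(c2.astype(float)/255)**2.2).astype(np.uint8);cv2.imwrite("pics/m1a.png",g)
E
```

```text
(no output)
```

View pics/m1a.png

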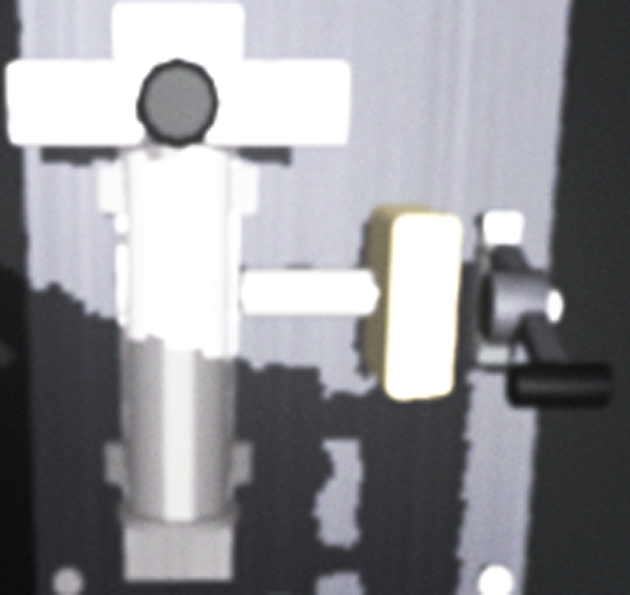

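```bash
python3 - <<'E'
from h import *
st=ld("m1")
for n,x,y,z in [("collar inner flat",-.047,.03,.0781),("collar inner rim",-.047,.03,.081),("collar outer rim",-.05,.03,.081),("carriage end?",-.05,.03,.038),("plate -x",-.095,.03,.012)]: print(n,proj([*tow(x,y),z],"wrist",st).round(1))
g=cv2.cvtColor(cv2.imread("pics/m1.png"),cv2.COLOR_BGR2GRAY)
print(g[225:262,321].tolist(),g[225:262,312].tolist(),g[225:262,309].tolist(),sep="\n")
E
```

```text
collar inner flat [320.4 237.8]
collar inner rim [320.4 238.8]
collar outer rim [320.4 242.2]
carriage end? [320.3 228.6]
plate -x [320.3 264.1]
[248, 248, 247, 247, 248, 248, 247, 247, 248, 247, 248, 248, 245, 235, 217, 214, 219, 220, 221, 220, 219, 219, 219, 219, 220, 221, 220, 220, 220, 216, 194, 151, 121, 114, 115, 116, 115]
[208, 208, 207, 208, 207, 206, 208, 208, 205, 207, 206, 203, 194, 191, 201, 208, 215, 217, 218, 219, 220, 220, 220, 220, 218, 218, 219, 219, 220, 214, 193, 151, 125, 118, 115, 117, 116]
[191, 192, 190, 191, 189, 191, 191, 192, 189, 190, 188, 187, 181, 189, 199, 204, 211, 218, 220, 221, 220, 221, 221, 221, 221, 219, 220, 220, 221, 215, 191, 152, 122, 115, 115, 114, 115]
```

```bash
python3 -c "
from h import *
cur();print(rel(-.038,-.055,.085))"
```

```text
t 18.8 fix [-32.6, 30.83] z 240.93 F fix [0.2, 0.4, -0.4] w 39.4
([-5.4, 85.9, 155.9], 'yaw', np.float64(6.09))
```

```bash
python3 -m handwheel '[[[-5,40,20],[0,0,0],1],[[-5,80,50],[0,0,0],1],[[-5,85.5,90],[0,0,0],1],[[-5,85.5,120],[0,0,0],1],[[-5,85.5,145],[0,0,0],1],[[-5,85.5,156],[0,0,0],1],[[-5,85.5,156],[0,0,0],1],[[-5,85.5,156],[0,0,0],1]]' 10 >/dev/null; python3 -c "
from h import *
cur();print(rel(-.030,-.055,.085))"
```

```text
t 19.6 fix [-37.73, -55.15] z 85.37 F fix [0.3, -0.4, 0.4] w 0.6
([7.7, -0.1, 0.4], 'yaw', np.float64(6.1))
```

```bash
python3 -m handwheel '[[[3,0,0],[0,0,0],1],[[6,0,0],[0,0,0],1],[[8,0,0],[0,0,0],1],[[9,0,0],[0,0,0],1],[[9,0,0],[0,0,0],1]]' >/dev/null; python3 -c "from h import *;cur()"; python3 -m handwheel '[[[0.5,0,0],[0,0,0],1],[[1,0,0],[0,0,0],1],[[1,0,0],[0,0,0],1]]' >/dev/null; python3 -c "from h import *;cur()";python3 -m handwheel '[[[0.5,0,0],[0,0,0],1],[[1,0,0],[0,0,0],1],[[1,0,0],[0,0,0],1]]' >/dev/null; python3 -c "from h import *;cur()"
```

```text
t 20.1 fix [-28.69, -55.49] z 85.91 F fix [-0.1, -0.3, 0.9] w 0.5
t 20.4 fix [-28.38, -55.45] z 85.72 F fix [-1.8, 0.9, 1.5] w 0.2
t 20.7 fix [-28.0, -55.48] z 85.84 F fix [-5.2, 0.1, 2.2] w 0.4
```

```bash
for i in 1; do python3 -m handwheel '[[[0.3,0,0],[0,0,0],1],[[0.6,0,0],[0,0,0],1],[[0.6,0,0],[0,0,0],1]]' >/dev/null; python3 -c "from h import *;cur()"; done;  python3 -m handwheel '[[[0.3,0,0],[0,0,0],1],[[0.5,0,0],[0,0,0],1],[[0.5,0,0],[0,0,0],1]]' >/dev/null; python3 -c "from h import *;cur()"
```

```text
t 21.0 fix [-27.84, -55.51] z 85.92 F fix [-6.6, 0.6, 2.1] w 0.6
t 21.3 fix [-27.68, -55.52] z 86.02 F fix [-7.6, 0.9, 2.4] w 0.2
```

```bash
python3 -m handwheel '[[[0.3,0,0],[0,0,0],1],[[0.4,0,0],[0,0,0],1],[[0.4,0,0],[0,0,0],1]]' >/dev/null; python3 -c "from h import *;cur()"; python3 -m handwheel '[[[0.3,0,0],[0,0,0],1],[[0.4,0,0],[0,0,0],1],[[0.4,0,0],[0,0,0],1]]' >/dev/null; python3 -c "from h import *;cur()"
```

```text
t 21.6 fix [-26.86, -55.58] z 86.23 F fix [-3.5, 1.1, 2.3] w 0.2
t 21.9 fix [-24.8, -55.27] z 85.34 F fix [-3.0, -0.1, 3.0] w 0.5
```

```bash
python3 -m handwheel '[[[-1,0,0],[0,0,0],1],[[-1.5,0,0],[0,0,0],1],[[-1.5,0,0],[0,0,0],1],[[-1.5,0,0],[0,0,0],1],[[-1.5,0,0],[0,0,0],1]]' >/dev/null; python3 - <<'E'
from h import *
cur();st,im=snap("wrist","n1")
for n in (0,1,2):
  a=np.radians(-21+6*n);print(n,[proj([*tow(.036*np.sin(a),-.055+dy),.054+.036*np.cos(a)],"wrist",st).round(1).tolist() for dy in(.011,-.011)])
st,im=snap("side","n2");cv2.imwrite("pics/n2.png",cv2.resize(im[170:260,345:445,::-1],None,fx=6,fy=6,interpolation=cv2.INTER_CUBIC))
for n in (0,1,2):
  a=np.radians(-21+6*n);print(n,proj([*tow(.036*np.sin(a),-.055),.054+.036*np.cos(a)],"side").round(1).tolist())
E
```

```text
t 22.4 fix [-25.98, -54.99] z 84.97 F fix [-0.0, -0.4, -0.2] w 0.2
0 [[293.7, 292.2], [348.2, 292.2]]
1 [[293.3, 285.1], [348.6, 285.2]]
2 [[293.0, 277.3], [349.0, 277.4]]
0 [375.9, 194.9]
1 [375.4, 195.2]
2 [374.9, 195.6]
```

View pics/n1.png

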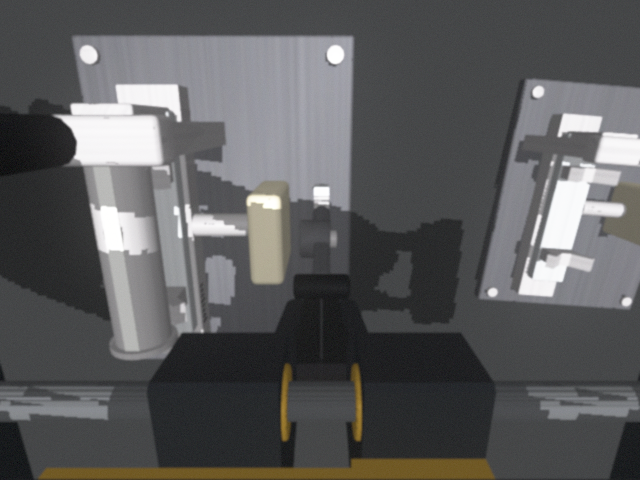

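View pics/n2.png

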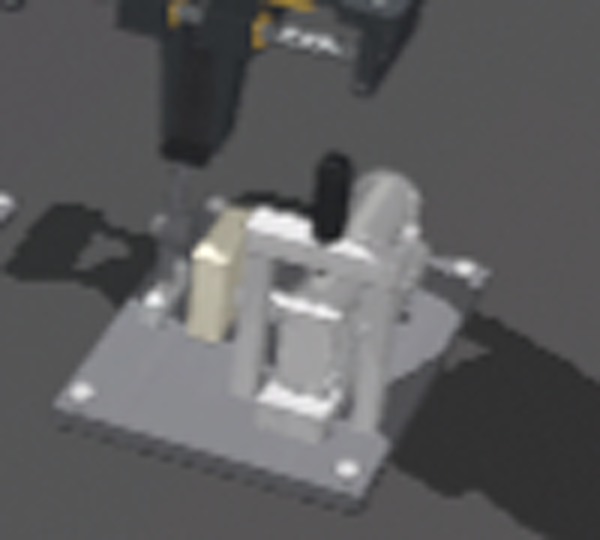

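```bash
python3 -m handwheel '[[[1,0,0],[0,0,0],1],[[1.7,0,0],[0,0,0],1],[[2.4,0,0],[0,0,0],1],[[3,0,0],[0,0,0],1],[[3.5,0,0],[0,0,0],1],[[3.8,0,0],[0,0,0],1],[[3.8,0,0],[0,0,0],1]]' >/dev/null; python3 -c "from h import *;cur()";  python3 -m handwheel '[[[0.3,0,0],[0,0,0],1],[[0.5,0,0],[0,0,0],1],[[0.5,0,0],[0,0,0],1]]' >/dev/null; python3 -c "from h import *;cur()"
```

```text
t 23.2 fix [-24.06, -55.25] z 85.6 F fix [-5.8, 0.6, -0.6] w 0.2
t 23.5 fix [-21.68, -55.24] z 85.44 F fix [0.5, 0.3, 0.1] w 0.2
```

```bash
python3 -m handwheel '[[[0.3,0,0],[0,0,0],1],[[0.3,0,0],[0,0,0],1],[[0.3,0,0],[0,0,0],1]]' >/dev/null; python3 -c "from h import *;cur()"
```

```text
t 23.8 fix [-21.37, -55.22] z 85.28 F fix [-0.2, 0.0, 1.1] w 0.6
```

```bash
cat > lv.py <<'E'
from h import *
import sys
def pad(name):
    cur();st,im=snap("wrist",name)
    g=cv2.cvtColor(im,cv2.COLOR_RGB2GRAY)
    c=np.concatenate([g[225:320,299:312],g[225:320,331:344]],1).astype(float).mean(1)
    cv2.imwrite(f"pics/{name}c.png",cv2.resize(im[200:340,250:400,::-1],None,fx=4,fy=4,interpolation=cv2.INTER_CUBIC))
    for n in range(0,6):
        a=np.radians(-21+6*n);print(n,proj([*tow(.036*np.sin(a),-.055),.054+.036*np.cos(a)],"wrist",st).round(1).tolist(),end=" ")
    print()
pad(sys.argv[1])
E
python3 -m handwheel '[[[-1,0,0],[0,0,0],1],[[-1.5,0,0],[0,0,0],1],[[-1.5,0,0],[0,0,0],1],[[-1.5,0,0],[0,0,0],1],[[-1.5,0,0],[0,0,0],1]]' >/dev/null; python3 lv.py o1
```

```text
t 24.3 fix [-23.2, -55.14] z 85.26 F fix [0.7, 0.5, -0.2] w 0.5
0 [320.6, 298.2] 1 [320.6, 291.3] 2 [320.6, 283.6] 3 [320.6, 275.1] 4 [320.6, 266.1] 5 [320.6, 256.7]
```

View pics/o1.png

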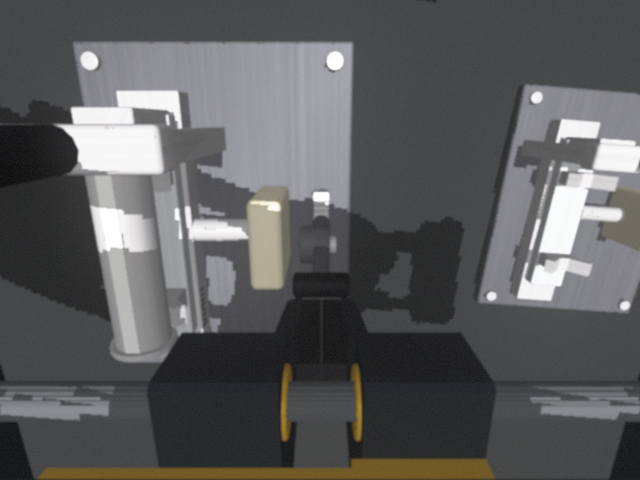

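```bash
python3 -m handwheel '[[[1,0,0],[0,0,0],1],[[2,0,0],[0,0,0],1],[[2.7,0,0],[0,0,0],1],[[3.4,0,0],[0,0,0],1],[[4,0,0],[0,0,0],1],[[4.4,0,0],[0,0,0],1],[[4.4,0,0],[0,0,0],1]]' >/dev/null; python3 -c "from h import *;cur()"
```

```text
t 25.05 fix [-20.31, -55.23] z 85.58 F fix [-6.5, 1.2, -0.8] w 0.7
```

```bash
python3 -m handwheel '[[[0.3,0,0],[0,0,0],1],[[0.3,0,0],[0,0,0],1],[[0.3,0,0],[0,0,0],1]]' >/dev/null; python3 -c "from h import *;cur()"
```

```text
t 25.35 fix [-17.9, -55.14] z 85.22 F fix [0.1, -0.2, 0.1] w 0.5
```

Snapped. Back off and check.

```bash
python3 -m handwheel '[[[-1,0,0],[0,0,0],1],[[-1.5,0,0],[0,0,0],1],[[-1.5,0,0],[0,0,0],1],[[-1.5,0,0],[0,0,0],1],[[-1.5,0,0],[0,0,0],1]]' >/dev/null; python3 lv.py o2
```

```text
t 25.85 fix [-19.94, -55.19] z 85.28 F fix [0.2, -1.0, 0.3] w 0.2
0 [320.5, 305.4] 1 [320.5, 298.7] 2 [320.5, 291.1] 3 [320.5, 282.8] 4 [320.5, 273.9] 5 [320.5, 264.6]
```

View pics/o2.png

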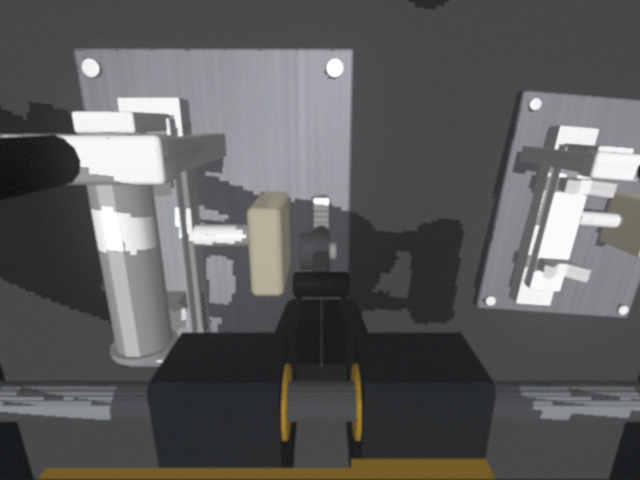

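```bash
python3 -m handwheel '[[[1,0,0],[0,0,0],1],[[2,0,0],[0,0,0],1],[[2.8,0,0],[0,0,0],1],[[3.4,0,0],[0,0,0],1],[[4,0,0],[0,0,0],1],[[4.4,0,0],[0,0,0],1],[[4.7,0,0],[0,0,0],1],[[4.7,0,0],[0,0,0],1]]' >/dev/null; python3 -c "from h import *;cur()"
```

```text
t 26.7 fix [-16.71, -55.23] z 85.49 F fix [-5.1, 0.5, -0.9] w 0.5
```

```bash
python3 -m handwheel '[[[0.2,0,0],[0,0,0],1],[[0.3,0,0],[0,0,0],1],[[0.3,0,0],[0,0,0],1]]' >/dev/null; python3 -c "from h import *;cur()"
```

```text
t 27.0 fix [-16.61, -55.22] z 85.49 F fix [-6.5, 0.8, -0.2] w 0.8
```

```bash
python3 -m handwheel '[[[0.2,0,0],[0,0,0],1],[[0.2,0,0],[0,0,0],1],[[0.2,0,0],[0,0,0],1]]' >/dev/null; python3 -c "from h import *;cur()"
```

```text
t 27.3 fix [-14.24, -55.15] z 85.28 F fix [-0.4, -0.9, -0.3] w 0.7
```

Snapped; back off, lift clear and inspect.

```bash
python3 -m handwheel '[[[-1,0,0],[0,0,0],1],[[-2,0,0],[0,0,0],1],[[-2,0,0],[0,0,0],1],[[-2,0,0],[0,0,0],1]]' >/dev/null; python3 lv.py o3;  python3 -m handwheel '[[[-5,0,0],[0,0,0],1],[[-10,0,0],[0,0,0],1],[[-15,0,-20],[0,0,0],1],[[-20,0,-60],[0,0,0],1],[[-20,-30,-100],[0,0,0],1],[[-20,-70,-135],[0,0,0],1],[[-20,-85,-155],[0,0,0],1],[[-20,-85,-155],[0,0,0],1],[[-20,-85,-155],[0,0,0],1],[[-20,-85,-155],[0,0,0],1]]' >/dev/null; python3 lv.py o4; python3 - <<'E'
from h import *
im=cv2.imread("pics/o4.png");c=im[90:260,270:450]
c2=cv2.resize(c,None,fx=3.5,fy=3.5,interpolation=cv2.INTER_CUBIC)
g=(255*(c2.astype(float)/255)**2.2).astype(np.uint8);cv2.imwrite("pics/o4c.png",g)
st=ld("o4")
for n,x,y,z in [("collar inner flat",-.0406,.03,.0781),("pad4",.00188,-.055,.08995),("probe",.047,.03,.142)]: print(n,proj([*tow(x,y),z],"wrist",st).round(1))
E
```

```text
t 27.7 fix [-16.62, -55.18] z 85.24 F fix [-1.6, 0.1, -1.0] w 0.5
0 [320.5, 312.8] 1 [320.5, 306.2] 2 [320.5, 298.8] 3 [320.5, 290.6] 4 [320.5, 281.8] 5 [320.5, 272.6] 
t 28.75 fix [-36.61, 29.87] z 238.65 F fix [0.7, -0.4, 0.3] w 0.4
0 [431.3, 196.8] 1 [432.1, 192.5] 2 [432.8, 187.8] 3 [433.4, 183.0] 4 [433.8, 178.0] 5 [434.1, 172.9] 
collar inner flat [321.1 228.2]
pad4 [433.8 178. ]
probe [321.1 113.1]
```

View pics/o3.png

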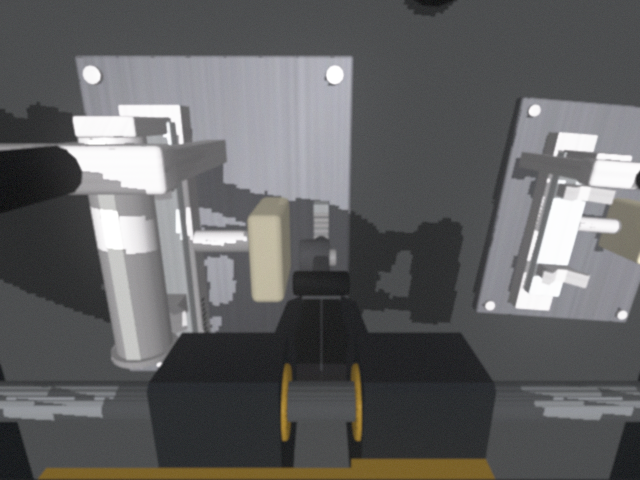

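View pics/o4c.png

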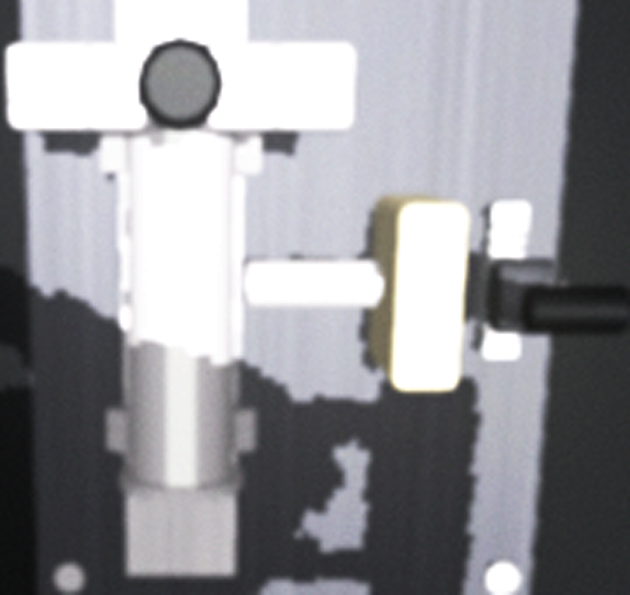

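```bash
python3 -c "
from h import *
cur();bot.close_job()"
```

```text
t 28.8 fix [-36.43, 29.96] z 238.24 F fix [0.8, 0.0, -0.9] w 0.4
the job is handed in; nothing more can be done
```

I handed the job in at about 28.8 s; no verdict is reported. The bar is loaded flat up and home against the stop, and the lever is in the fourth notch.

**What I did:**
- **Zeroing:** I pushed the lever back from notch 1 to zero.
- **Loading:** I laid the bar in the carriage V-blocks short of the probe and slid it in. It stalled against the stop at about 6 N on the wrist sensor, and I let go.
- **Clicking:** I clicked the lever forward four notches, backing off and checking each in a picture. Wrist readings between pushes peaked at about 8 N.

**Last checks, taken with the arm clear:**
- **Lever:** the pad was at image row 177.7, against 178.0 predicted for notch 4.
- **Bar position:** the collar end of the flat was at row 228.6, against 228.2 predicted for a bar home in the carriage at notch 4. That is within about 0.5 mm.
- **Bar orientation:** the flat was up and centred.

**Limits of the checks:**
- I could not see the gap at the stop directly. "Home" rests on the rise in force at contact and on where the collar is.
- Measured plate sizes came out about 1% small (188.8 x 142.6 mm instead of 190 x 144 mm). Contact positions were about 1 mm off my first estimates.
- I made no final picture check of the bystanders, but the arm stayed clear of them.

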